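# Gather the sound chisels and punches into the smith's tool tray

## Task

Gather the four sound struck tools off the bench into the green tool tray: both chisels lying flat in the long bay and both punches lying flat in the short bay, side by side on the floor of the tray and not on top of one another; lay them in rather than dropping them. Leave the chisel and the punch with mushroomed, rusty heads where they lie, for they must be dressed on the grinder before anyone strikes them again, and do not shift the hammer head or the grease tin.

Things in the scene. Friction and masses are not known exactly. Their poses are not given: they have to be found in the camera images.
- tool_tray: Green steel tray, fixed, 188 x 262 mm (own x, y), rim 33 mm high, walls 4 mm, a handle loop 24 mm out on each x end. A wall at y=0 halves it. LONG BAY, +y half: clear for x -90..90, y 2..127 mm. SHORT BAY, -y half: clear for x -90..40, y -127..-2; past it a small bay of copper rivets (x 44..90). Floor 4 mm above the bench. Origin: centre of the underside; z up.
- flat_chisel: Sound flat chisel, 150 mm long, 0.34 kg: black bevelled square shank 20 x 20 mm, blade spread to 30 mm wide with bright edge, bright dressed head no wider than the shank. Lies flat. Origin on its axis at mid-length; own x along it, head to working end. Shank x -67..22 mm.
- cape_chisel: Sound cape (grooving) chisel, 150 mm long, 0.34 kg: black bevelled square shank 20 x 20 mm, narrow blade 9 mm wide with bright edge, bright dressed head no wider than the shank. Lies flat. Origin on its axis at mid-length; own x along it, head to working end. Shank x -67..22 mm.
- round_punch: Sound round punch, 105 mm long, 0.19 kg: black bevelled square shank 18 x 18 mm, bright round taper to a 5 mm point, bright dressed head no wider than the shank. Lies flat. Origin on its axis at mid-length; own x along it, head to working end. Shank x -44..6 mm.
- square_punch: Sound square punch (drift), 105 mm long, 0.19 kg: black bevelled square shank 18 x 18 mm, taper to a blunt bright 10 mm square end, bright dressed head no wider than the shank. Lies flat. Origin on its axis at mid-length; own x along it, head to working end. Shank x -44..6 mm.
- worn_chisel: Look-alike to leave: flat chisel, 150 mm long, same shank and blade, but its head is mushroomed to a rusty brown burr 36 mm across, on which it lies nose down. Origin at mid-length 12 mm above the bench; own x level, towards the working end.
- worn_punch: Look-alike to leave: round punch, 105 mm long, same shank and point, but its head is mushroomed to a rusty brown burr 36 mm across, on which it lies nose down. Origin at mid-length 12 mm above the bench; own x level, towards the working end.
- hammer_head: Bystander: black cross-peen hammer head without handle, 114 mm long (own x), 34 mm wide and high, 0.8 kg, lying among the tools. Origin at its centre, 17 mm above the bench.
- grease_tin: Bystander: round grease tin, red with a brass-coloured lid, 70 mm across and 41 mm high, standing on the bench. Origin: centre of its underside.

How it is judged (in metres and radians):
At the end, for the whole second after the job is handed in: Both sound chisels in the long bay and both sound punches in the short bay, each level within 7 degrees with its axis under 22 mm above the tray's underside (flat on the floor), at rest. Mushroomed tools, hammer head and tin within 30 mm of their start, tin upright (x of flat_chisel in the frame of tool_tray between -0.075 and 0.075 m and y of flat_chisel in the frame of tool_tray between 0.008 and 0.121 m and z of each of flat_chisel, cape_chisel, round_punch, square_punch in the frame of tool_tray below 0.022 m and angle between flat_chisel's own x axis and vertical between 1.45079 and 1.6908 rad and linear speed of each of flat_chisel, cape_chisel, round_punch, square_punch below 0.02 m/s and angular speed of each of flat_chisel, cape_chisel, round_punch, square_punch below 0.2 rad/s and x of cape_chisel in the frame of tool_tray between -0.075 and 0.075 m and y of cape_chisel in the frame of tool_tray between 0.008 and 0.121 m and angle between cape_chisel's own x axis and vertical between 1.45079 and 1.6908 rad and x of round_punch in the frame of tool_tray between -0.08 and 0.03 m and y of round_punch in the frame of tool_tray between -0.121 and -0.008 m and angle between round_punch's own x axis and vertical between 1.45079 and 1.6908 rad and x of square_punch in the frame of tool_tray between -0.08 and 0.03 m and y of square_punch in the frame of tool_tray between -0.121 and -0.008 m and angle between square_punch's own x axis and vertical between 1.45079 and 1.6908 rad and distance of each of worn_chisel, worn_punch, hammer_head, grease_tin from where it was at the start of the episode below 0.03 m and angle between grease_tin's own z axis and vertical below 0.2 rad); the robot touches nothing.
It fails at once if a sound tool is dropped or thrown: it moves faster than 0.8 m/s (a fall of about 33 mm) while the fingers do not hold it ((linear speed of flat_chisel above 0.8 m/s and contact force between flat_chisel and the fingers below 0.05 N) or (linear speed of cape_chisel above 0.8 m/s and contact force between cape_chisel and the fingers below 0.05 N) or (linear speed of round_punch above 0.8 m/s and contact force between round_punch and the fingers below 0.05 N) or (linear speed of square_punch above 0.8 m/s and contact force between square_punch and the fingers below 0.05 N)).
It fails at once if a mushroomed tool, the hammer head or the grease tin is shifted more than 30 mm (distance of any of worn_chisel, worn_punch, hammer_head, grease_tin from where it was at the start of the episode above 0.03 m).
It also fails if it takes over 104 s, if anything falls off the work surface, if the arm or the gripper's body presses on something with over 40 N, if the wrist force passes 120 N, or if a joint passes its speed limit or range.

## Robot

A 6-joint arm with a two-finger parallel gripper is mounted at the origin on the work surface. World frame = base frame: x ahead of the robot, y to its left, z up, the work surface at z = 0. Lengths are in m, angles in degrees, forces in N, time in s.
With the tool pointing down it reaches from about 0.375 to 0.9 m from the base axis. Payload 3.1 kg.
Tool frame: the origin (TCP) lies at the very end of the fingers, on their centre line; the grasp point (between the pads) lies 19 mm behind it (bot.grip_point_offset is the distance from the TCP to the grasp point, in m); z points along the fingers, x is the direction in which the jaws open and shut, and the axes are right-handed (so a half turn about z gives the same grasp; the last joint's range is limited). The gripper opens to 87 mm and grips with 3 to 60 N. Pads are 19 mm wide; open, the fingers measure 117 mm over their backs; the gripper's body (75 mm by 190 mm) begins 51 mm behind the grasp point.
Start: joints at [53.772, 30.224, 82.088, -0, 67.689, -10.227], TCP at [0.274, 0.562, 0.223] pointing down, gripper open.
Joint ranges: [-176.69, 176.69], [-43.24, 126.21], [12.49, 139.97], [-82, 262], [0, 151.66], [-163.58, 163.58]. Speed limits (degrees/s): [159.86, 159.86, 180, 180, 180, 180].

## Interface

Orientations are given as a 3x3 rotation matrix whose columns are the frame's x, y, z axes.
In Python, from rig import bot, capture, recognise, place_of gives the robot as it stands.
- The arm moves only by the tool send_rows, never from a script. Its argument "motion" is a list of rows, each a list of 2 entries, a list of its own where there are three numbers: the shift along the tool's x, y, z in mm, then the turn about the tool's z in rad. A call has exactly 5 rows; each row shifts and turns the pose as measured when the row begins, along the tool's axes as they then stand; what a row does not reach is not made up. A row lasts 1/12 s, in which the tool goes at most 41.7 mm and 7.16 degrees, less where a joint would pass 70% of its speed; a pose out of reach is approached as far as the arm can. A call with a gripper value outside its range is refused whole. "gripper" is the closure, from 0 (fully open) to 1 (shut), set as the call begins (left out, the last holds). The fingers move at their own pace and stop on an object; the grip force is fixed at half the most. Time passes only in rows, so rows that do not move let the fingers close, or fill a call up. It gives the time, the measured TCP pose, the force and the opening at its end, in the units of the state.
- bot.read_state(): the state, without advancing time (a new reading comes with each control period).
- capture(name): name is "side" or "top" or "wrist"; returns a dict with "image" (384x512x3 uint8, blue, green, red), "fx", "fy", "cx", "cy" (pixels), "rvec" (rotation vector, rad) and "tvec" (3), from world to camera coordinates, as OpenCV has them. Camera axes: x right, y down, z forward; pixel columns grow to the right and rows downward; lengths in m; the calibration is good to about 2 mm. The wrist camera is an equidistant fisheye: a pixel r from the principal point sees the ray r / f radians off the axis. A picture is of the moment at which its call begins. There is no depth.
- bot.hand_in(): hands the job in, once; it reports no verdict.
Trained networks look in the newest picture that a camera, given by its name, has taken for a name from the list of things; names that differ only in an ending like _2 or _b are one class to them, and where a whole thing is asked for, a point or a joint stands for the part that bears it (a point fixed in the world has none). Each returns a list of dicts, best first, with "p" (0 to 1); they miss things now and then, are a little off and sometimes report something else, mostly with a low value. They report only what shows in the picture. A call takes as long as a camera call.
- recognise(camera, target): "xy" ([column, row] in pixels, amid what is visible of it).
- place_of(camera, target): "xy" ([column, row] in pixels: a listed point, or the origin of a listed thing).
The state is a dict: "time_s": time; "joint_positions": joint angles; "qvel": joint speeds; "tau": joint torques, N m; "position": TCP position; "tcp_rot": TCP orientation; "force": force on the tool from outside, world axes, zero at the start; "moment": the same for the moment, N m; "opening": opening from 0.0 (shut) to 1.0 (fully open).
Only numpy, scipy, OpenCV 4.12 (cv2) and the standard library are available. Lean on these libraries where they do the work, as an engineer would, in place of code of your own. Each camera call takes 0.05 s, during which the arm holds its last target.

## Working session

There is one attempt and no reset: what is moved stays moved. The work goes in short steps, Python scripts to look and compute and a tool call to move; the robot and the scene stay as the last step left them, time stands still between calls to the robot, and variables do not carry over. Pictures are saved under pics/ and viewed, and the job is handed in when it is done.

Besides the shell and the picture viewer there is one more tool, called after "Request:" by a JSON object that holds its "method" and its "body". send_rows: Moves the arm, as the interface text tells. Its arguments: {"type":"object","properties":{"motion":{"type":"array","items":{"type":"array"}},"gripper":{"type":"number"}},"required":["motion"]}

```bash
ls; mkdir -p pics; python3 - <<'E'
from rig import bot, capture, recognise, place_of
import cv2
for n in ["side","top","wrist"]:
    c=capture(n); cv2.imwrite(f"pics/{n}0.png",c["image"]); print(n,c["fx"],c["fy"],c["cx"],c["cy"],c["rvec"],c["tvec"])
    if n!="side" or 1:
        for t in "tool_tray flat_chisel cape_chisel round_punch square_punch worn_chisel worn_punch hammer_head grease_tin".split():
            print(t,[(d["xy"],round(d["p"],2)) for d in recognise(n,t)[:2]],[(d["xy"],round(d["p"],2)) for d in place_of(n,t)[:2]])
print(bot.read_state())
E
```

```text
pics
side 452.46939881176536 452.46939881176536 259.4980608721584 190.69633989361495 [ 2.23085548 -0.15167531  0.08097663] [-0.54169573  0.03576292  1.10176886]
tool_tray [([239.8, 148.8], 0.63)] [([240.3, 150.5], 0.75)]
flat_chisel [([200.9, 280.0], 0.6), ([220.1, 240.3], 0.34)] [([200.5, 282.8], 0.72), ([338.2, 321.3], 0.25)]
cape_chisel [([243.1, 322.8], 0.97)] [([247.5, 325.8], 0.97)]
round_punch [([300.0, 235.8], 0.75), ([219.4, 239.5], 0.75)] [([311.8, 194.0], 0.37)]
square_punch [] [([222.8, 242.6], 0.57)]
worn_chisel [([303.5, 276.6], 0.19), ([200.0, 281.4], 0.17)] [([312.0, 195.6], 0.7), ([239.8, 151.7], 0.4)]
worn_punch [([228.3, 204.0], 0.57)] [([235.3, 202.8], 0.59)]
hammer_head [([303.4, 272.7], 0.87)] [([307.5, 273.5], 0.56)]
grease_tin [([337.7, 315.8], 0.69)] []
top 414.2873590174791 414.2873590174791 265.15652678496525 194.39038987323545 [ 2.18458601 -2.20712364  0.07227   ] [-0.07951618  0.52507161  1.1159599 ]
tool_tray [([169.4, 199.0], 0.68)] []
flat_chisel [([345.5, 241.2], 0.55)] [([345.3, 246.4], 0.95)]
cape_chisel [] [([385.8, 218.5], 0.72)]
round_punch [([30
[... 850 characters left out ...]
,  8.20867067e+01,  1.02463487e-03,
        6.76889457e+01, -1.02258142e+01]), 'qvel': array([ 0.00783038, -0.06210206,  0.00132939, -0.10151852,  0.06298994,
        0.00256946]), 'tau': array([-1.25973334e-04, -4.40007019e+01, -1.76978803e+01,  6.33273181e-02,
        5.04634820e-02, -3.06089532e-05]), 'position': array([0.27396016, 0.56174405, 0.22254794]), 'tcp_rot': array([[ 4.38426483e-01,  8.98767055e-01, -1.04044036e-05],
       [ 8.98767055e-01, -4.38426483e-01,  1.37926062e-05],
       [ 7.83477398e-06, -1.53981790e-05, -1.00000000e+00]]), 'force': array([-0.8777889 , -1.03077288, -0.13942205]), 'moment': array([-0.00368075, -0.01186173,  0.0478636 ]), 'opening': 1.001954756989704}
```

```bash
python3 - <<'E'
import cv2
for n in ["side","top"]:
    i=cv2.imread(f"pics/{n}0.png"); cv2.imwrite(f"pics/{n}0b.png",cv2.resize(i,(768,576),interpolation=cv2.INTER_CUBIC))
E
```

```text
(no output)
```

View pics/top0b.png

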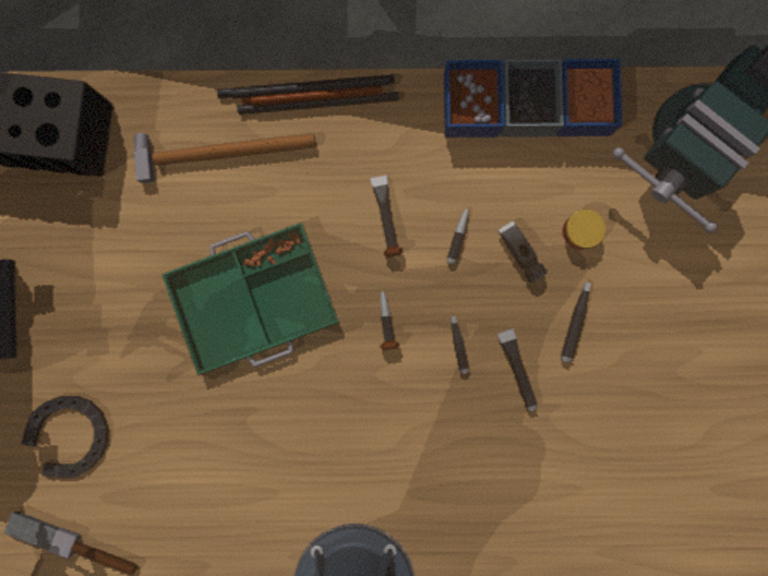

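View pics/side0b.png

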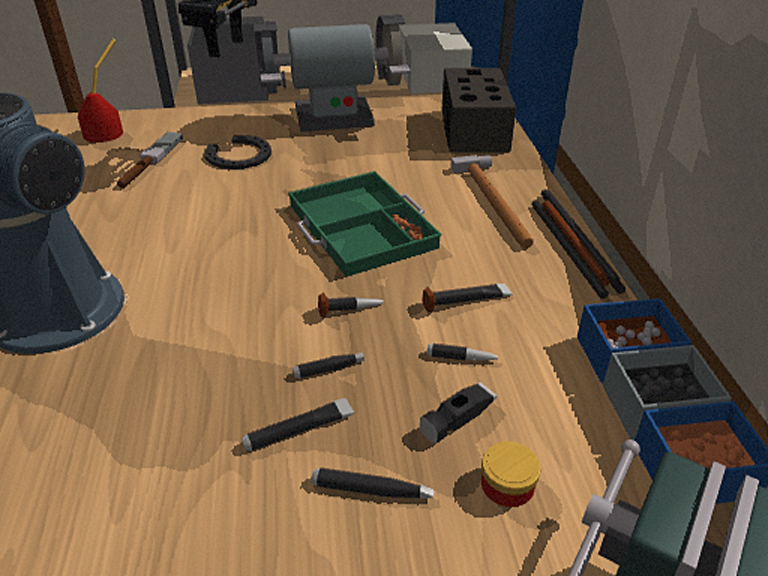

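```bash
cat > h.py <<'E'
import numpy as np, cv2, json
from rig import bot, capture, recognise, place_of
def ray(c,uv):
    uv=np.asarray(uv,float)
    R=cv2.Rodrigues(np.asarray(c["rvec"],float))[0]; t=np.asarray(c["tvec"],float).ravel()
    x=(uv[0]-c["cx"])/c["fx"]; y=(uv[1]-c["cy"])/c["fy"]
    if c.get("fish"):
        r=np.hypot(x,y); d=np.array([x/r*np.sin(r),y/r*np.sin(r),np.cos(r)]) if r>1e-9 else np.array([0,0,1.])
    else: d=np.array([x,y,1.])
    d/=np.linalg.norm(d)
    return -R.T@t, R.T@d
def atz(c,uv,z):
    o,d=ray(c,uv); return o+d*(z-o[2])/d[2]
def tri(l):
    A=np.zeros((3,3));b=np.zeros(3)
    for c,uv in l:
        o,d=ray(c,uv);P=np.eye(3)-np.outer(d,d);A+=P;b+=P@o
    X=np.linalg.solve(A,b); 
    res=[np.linalg.norm((np.eye(3)-np.outer(d,d))@(X-o))*1000 for c,uv in l for o,d in [ray(c,uv)]]
    return X,res
def proj(c,P):
    R=cv2.Rodrigues(np.asarray(c["rvec"],float))[0]; X=R@np.asarray(P)+np.asarray(c["tvec"]).ravel()
    if c.get("fish"):
        rr=np.hypot(X[0],X[1]); th=np.arctan2(rr,X[2]); s=th/rr
        return np.array([c["cx"]+c["fx"]*X[0]*s, c["cy"]+c["fy"]*X[1]*s])
    return np.array([c["cx"]+c["fx"]*X[0]/X[2],c["cy"]+c["fy"]*X[1]/X[2]])
def shot(n,name):
    c=dict(capture(n)); c["fish"]=(n=="wrist")
    cv2.imwrite(f"pics/{name}.png",c["image"]); cv2.imwrite(f"pics/{name}_b.png",cv2.resize(c["image"],(768,576),interpolation=cv2.INTER_CUBIC))
    json.dump({k:np.asarray(v).tolist() if k not in("image","fish") else v for k,v in c.items() if k!="image"},open(f"pics/{name}.json","w"))
    return c
def load(name):
    return json.load(open(f"pics/{name}.json"))
E
cat > pics/side0.json <<'E'
{"fx":452.46939881176536,"fy":452.46939881176536,"cx":259.4980608721584,"cy":190.69633989361495,"rvec":[2.23085548,-0.15167531,0.08097663],"tvec":[-0.54169573,0.03576292,1.10176886],"fish":false}
E
cat > pics/top0.json <<'E'
{"fx":414.2873590174791,"fy":414.2873590174791,"cx":265.15652678496525,"cy":194.39038987323545,"rvec":[2.18458601,-2.20712364,0.07227],"tvec":[-0.07951618,0.52507161,1.1159599],"fish":false}
E
cat > pics/wrist0.json <<'E'
{"fx":297.3186396354542,"fy":297.3186396354542,"cx":253.5281142174607,"cy":188.9775463545022,"rvec":[-2.4610163,-1.53765071,-0.21258129],"tvec":[-0.6258571,-0.03330289,0.38925228],"fish":true}
E
python3 - <<'E'
from h import *
np.set_printoptions(precision=4,suppress=True)
T,S,W=load("top0"),load("side0"),load("wrist0")
for n,c in (("T",T),("S",S),("W",W)): print(n,ray(c,(c["cx"],c["cy"])))
s=bot.read_state(); R=s["tcp_rot"]; o,d=ray(W,(W["cx"],W["cy"])); print("wristcam in tool",R.T@(o-s["position"]),R.T@d, s["time_s"])
L={"flat":[(532,410),(507,333)],"cape":[(567,360),(587,284)],"sq":[(464,372),(454,318)],"rd":[(453,262),(465,210)],"wc":[(392,253),(379,180)],"wp":[(390,346),(383,295)],"ham":[(508,230),(538,273)]}
LS={"flat":[(246,447),(346,406)],"cape":[(317,478),(432,494)],"sq":[(296,373),(361,356)],"rd":[(430,351),(496,358)]}
for k,v in L.items():
    a,b=[atz(T,np.array(p)/1.5,.01) for p in v]; print(k,a[:2],b[:2],"mid",(a+b)[:2]/2,"ang",np.degrees(np.arctan2(*(b-a)[[1,0]])),"len",np.linalg.norm(b-a))
    if k in LS: print("   tri",*[tri([(T,np.array(p)/1.5),(S,np.array(q)/1.5)]) for p,q in zip(v,LS[k])])
for p,q in zip([(163,272),(302,224),(341,320),(200,374)],[(289,190),(None,None),(439,234),(345,271)]): 
    print("tray z33",atz(T,np.array(p)/1.5,.033), tri([(T,np.array(p)/1.5),(S,np.array(q)/1.5)]) if q[0] else "")
print(tri([(T,np.array((302,224))/1.5),(S,np.array((439,234))/1.5)]),tri([(T,np.array((341,320))/1.5),(S,np.array((345,271))/1.5)]))
print(tri([(T,np.array((163,272))/1.5),(S,np.array((376,173))/1.5)]),tri([(T,np.array((200,374))/1.5),(S,np.array((289,206))/1.5)]))
E
```

```text
T (array([ 0.4588, -0.0756,  1.1451]), array([ 0.0578, -0.0082, -0.9983]))
S (array([ 0.4164, -0.9117,  0.7099]), array([ 0.1117,  0.7796, -0.6163]))
W (array([0.2084, 0.5945, 0.384 ]), array([ 0.2434, -0.1182, -0.9627]))
wristcam in tool [ 0.0007 -0.0732 -0.1615] [0.0005 0.2706 0.9627] 2.85
flat [ 0.3071 -0.3261] [ 0.4468 -0.2836] mid [ 0.377  -0.3048] ang 16.916658802891824 len 0.14604242452560384
   tri (array([ 0.31  , -0.3275,  0.0027]), [np.float64(3.8214232431059356), np.float64(3.8214232431059347)]) (array([ 0.4474, -0.2833,  0.0118]), [np.float64(0.5802343442426491), np.float64(0.5802343442427093)])
cape [ 0.3966 -0.392 ] [ 0.535  -0.4324] mid [ 0.4658 -0.4122] ang -16.284327695567466 len 0.14417632040615494
   tri (array([ 0.3995, -0.3924,  0.0087]), [np.float64(2.965325506350182), np.float64(2.965325506350229)]) (array([ 0.5369, -0.4334,  0.0076]), [np.float64(1.7489346569305717), np.float64(1.7489346569307924)])
sq [ 0.3769 -0.2038] [ 0.4752 -0.1872] mid [ 0.4261 -0.1955] ang 9.61565537980362 len 0.09964493360437794
   tri (array([ 0.3794, -0.2044,  0.0052]), [np.float64(
[... 930 characters left out ...]
tray z33 [0.6469 0.0865 0.033 ] 
tray z33 [0.4734 0.0171 0.033 ] (array([ 0.5479, -0.007 ,  0.107 ]), [np.float64(77.54899779208375), np.float64(77.54899779208361)])
tray z33 [0.3802 0.2677 0.033 ] (array([ 0.4278,  0.3285, -0.2021]), [np.float64(64.74047435175756), np.float64(64.74047435175767)])
(array([0.6484, 0.0867, 0.0304]), [np.float64(0.9932648675045348), np.float64(0.9932648675043945)]) (array([0.4734, 0.0187, 0.015 ]), [np.float64(0.26514962739233494), np.float64(0.2651496273922559)])
(array([0.5647, 0.3386, 0.0237]), [np.float64(1.300728816708725), np.float64(1.3007288167084665)]) (array([ 0.3798,  0.2796, -0.006 ]), [np.float64(2.3137560160106627), np.float64(2.313756016010596)])
```

```bash
cat > plan.py <<'E'
import sys
from h import *
def Rpsi(p):
    c,s=np.cos(p),np.sin(p); return np.array([[-s,c,0],[c,s,0],[0,0,-1]])
def plan(wps,step=40,tstep=6.8,pos=None,psi=None):
    """wps: list of (x,y,z,psi_deg[,step])"""
    s=bot.read_state(); p=s["position"].copy() if pos is None else np.array(pos); R=s["tcp_rot"]
    ps=np.degrees(np.arctan2(R[1,1],R[0,1])) if psi is None else psi
    print("t",round(s["time_s"],2),"pos",(p*1000).round(1),"psi",round(ps,2),"tiltz",R[:,2].round(4),"open",round(float(s["opening"])*87,1),"F",s["force"].round(1))
    rows=[]
    for w in wps:
        st=w[4] if len(w)>4 else step
        q=np.array(w[:3]); n=max(1,int(np.ceil(np.linalg.norm(q-p)*1000/st-1e-6)),int(np.ceil(abs(w[3]-ps)/tstep-1e-6)))
        for i in range(n):
            d=(q-p)/n; dp=(w[3]-ps)/n
            rows.append([[round(float(v),1) for v in Rpsi(np.radians(ps+dp*i)).T@d*1000],round(-np.radians(dp),3)])
        p=q;ps=w[3]
    while len(rows)%5: rows.append([[0,0,0],0])
    for i in range(0,len(rows),5): print(json.dumps(rows[i:i+5]))
E
python3 - <<'E'
from plan import *
plan([(.44,.2,.20,-10),(.416,-.197,.12,9.6)])
E
```

```text
t 2.85 pos [274.  561.7 222.5] psi -26.0 tiltz [-0.  0. -1.] open 87.2 F [-0.9 -1.  -0.1]
[[[-25.2, 30.8, 2.3], -0.028], [[-26.1, 30.1, 2.3], -0.028], [[-26.9, 29.3, 2.3], -0.028], [[-27.7, 28.6, 2.3], -0.028], [[-28.5, 27.8, 2.3], -0.028]]
[[[-29.3, 27.0, 2.3], -0.028], [[-30.0, 26.1, 2.3], -0.028], [[-30.7, 25.3, 2.3], -0.028], [[-31.4, 24.4, 2.3], -0.028], [[-32.1, 23.5, 2.3], -0.028]]
[[[-35.9, 4.1, 7.3], -0.031], [[-36.0, 3.0, 7.3], -0.031], [[-36.1, 1.9, 7.3], -0.031], [[-36.1, 0.8, 7.3], -0.031], [[-36.2, -0.4, 7.3], -0.031]]
[[[-36.1, -1.5, 7.3], -0.031], [[-36.1, -2.6, 7.3], -0.031], [[-36.0, -3.7, 7.3], -0.031], [[-35.8, -4.9, 7.3], -0.031], [[-35.7, -6.0, 7.3], -0.031]]
[[[-35.5, -7.1, 7.3], -0.031], [[0, 0, 0], 0], [[0, 0, 0], 0], [[0, 0, 0], 0], [[0, 0, 0], 0]]
```

Request:
{"method": "send_rows", "body": {"motion": [[[-25,31,2],-0.03],[[-26,30,2],-0.03],[[-27,29,2],-0.03],[[-28,29,2],-0.03],[[-28,28,2],-0.03]], "gripper": 0.3}}

```text
time_s: 3.27
position: [0.3592, 0.3851, 0.2123]
tcp_rot: [[0.279, 0.96, 0.004], [0.96, -0.279, 0.009], [0.01, 0.002, -1.0]]
force: [0.8, -0.2, 1.0]
opening: 0.741
```

Request:
{"method": "send_rows", "body": {"motion": [[[-29,27,2],-0.03],[[-30,26,2],-0.03],[[-31,25,2],-0.03],[[-31,24,2],-0.03],[[-32,24,2],-0.03]]}}

```text
time_s: 3.68
position: [0.452, 0.2004, 0.202]
tcp_rot: [[0.122, 0.992, 0.008], [0.992, -0.122, 0.011], [0.012, 0.007, -1.0]]
force: [1.6, -0.4, -0.4]
opening: 0.698
```

```bash
python3 - <<'E'
from plan import *
plan([(.416,-.197,.12,9.6)])
E
```

```text
t 3.68 pos [452.  200.4 202. ] psi -7.03 tiltz [ 0.0079  0.0107 -0.9999] open 60.7 F [ 1.6 -0.4 -0.4]
[[[-36.3, 1.2, 7.5], -0.026], [[-36.3, 0.2, 7.5], -0.026], [[-36.3, -0.7, 7.5], -0.026], [[-36.2, -1.7, 7.5], -0.026], [[-36.2, -2.7, 7.5], -0.026]]
[[[-36.1, -3.6, 7.5], -0.026], [[-36.0, -4.6, 7.5], -0.026], [[-35.9, -5.5, 7.5], -0.026], [[-35.7, -6.4, 7.5], -0.026], [[-35.5, -7.4, 7.5], -0.026]]
[[[-35.3, -8.3, 7.5], -0.026], [[0, 0, 0], 0], [[0, 0, 0], 0], [[0, 0, 0], 0], [[0, 0, 0], 0]]
```

```bash
python3 - <<'E'
from plan import *
shot("wrist","w1"); print(bot.read_state()["position"])
E
```

```text
[0.45692475 0.19403936 0.20180416]
```

View pics/w1_b.png

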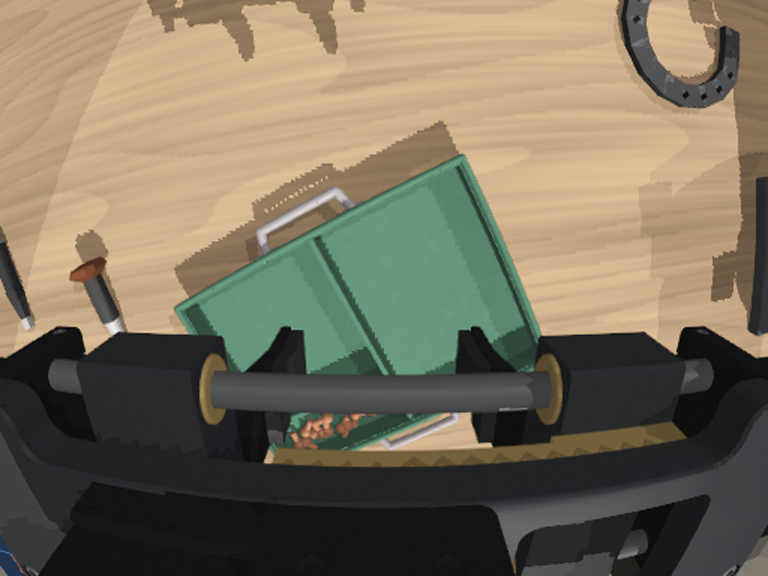

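```bash
python3 - <<'E'
from plan import *
W=load("w1");T=load("top0")
np.set_printoptions(precision=4,suppress=True)
A=atz(W,np.array((464,155))/1.5,.033);B=atz(W,np.array((176,309))/1.5,.033);C=atz(W,np.array((266,459))/1.5,.033)
print(A,B,C,np.linalg.norm(A-B),np.linalg.norm(B-C),np.degrees(np.arctan2((A-B)[1],(A-B)[0]))-90,np.degrees(np.arctan2((C-B)[1],(C-B)[0])),(A+C)/2)
for q,p in (((464,155),(200,374)),((176,309),(341,320)),((266,459),(302,224))): print(tri([(W,np.array(q)/1.5),(T,np.array(p)/1.5)]))
# fit rect pose
from scipy.optimize import least_squares
loc=np.array([[-94,131],[-94,-131],[94,-131],[94,131]])/1000
obs=[(W,0,(464,155)),(W,1,(176,309)),(W,2,(266,459)),(T,0,(200,374)),(T,1,(341,320)),(T,2,(302,224)),(T,3,(163,272))]
def f(x):
    r=[]
    c,s=np.cos(x[2]),np.sin(x[2])
    for cam,i,uv in obs:
        P=[x[0]+c*loc[i,0]-s*loc[i,1],x[1]+s*loc[i,0]+c*loc[i,1],.033]
        r+=list((proj(cam,P)-np.array(uv)/1.5))
    return r
r=least_squares(f,[.516,.177,.34]);print(r.x,np.degrees(r.x[2]),np.array(r.fun).reshape(-1,2))
plan([(.416,-.197,.12,9.6)])
E
```

```text
[0.3828 0.2738 0.033 ] [0.4737 0.0273 0.033 ] [0.6309 0.072  0.033 ] 0.2626802342759899 0.1633660909497091 20.260253681786466 15.872076707920026 [0.5068 0.1729 0.033 ]
(array([0.3808, 0.2765, 0.0103]), [np.float64(2.833894425491217), np.float64(2.8338944254912697)])
(array([0.4756, 0.0191, 0.0195]), [np.float64(2.199343782652947), np.float64(2.199343782652953)])
(array([0.6395, 0.0786, 0.0331]), [np.float64(10.49995602113346), np.float64(10.499956021133423)])
[0.5143 0.1759 0.3141] 17.9945531045015 [[-1.8601  1.6395]
 [-4.976  -5.8402]
 [ 7.7528  6.8447]
 [-1.4189 -1.5545]
 [-1.9092  3.025 ]
 [ 2.2576  0.997 ]
 [ 2.1107 -0.2599]]
t 3.73 pos [456.9 194.  201.8] psi -7.21 tiltz [ 0.0122  0.0058 -0.9999] open 61.3 F [ 1.7 -3.7  0.1]
[[[-35.7, 0.8, 7.4], -0.027], [[-35.7, -0.2, 7.4], -0.027], [[-35.7, -1.1, 7.4], -0.027], [[-35.7, -2.1, 7.4], -0.027], [[-35.6, -3.0, 7.4], -0.027]]
[[[-35.5, -4.0, 7.4], -0.027], [[-35.4, -4.9, 7.4], -0.027], [[-35.3, -5.9, 7.4], -0.027], [[-35.1, -6.8, 7.4], -0.027], [[-34.9, -7.7, 7.4], -0.027]]
[[[-34.7, -8.7, 7.4], -0.027], [[0, 0, 0], 0], [[0, 0, 0], 0], [[0, 0, 0], 0], [[0, 0, 0], 0]]
```

```bash
python3 - <<'E'
from plan import *
W=load("w1");T=load("top0");S=load("side0")
np.set_printoptions(precision=4,suppress=True)
from scipy.optimize import least_squares
loc=np.array([[-94,131],[-94,-131],[94,-131],[94,131]])/1000
obs=[(W,0,(464,155)),(W,1,(176,309)),(T,0,(200,374)),(T,1,(341,320)),(T,2,(302,224)),(T,3,(163,272)),(S,1,(345,271)),(S,2,(439,234)),(S,3,(376,173))]
for z in (.033,.028):
    def f(x):
        r=[]
        c,s=np.cos(x[2]),np.sin(x[2])
        for cam,i,uv in obs:
            P=[x[0]+c*loc[i,0]-s*loc[i,1],x[1]+s*loc[i,0]+c*loc[i,1],z]
            r+=list((proj(cam,P)-np.array(uv)/1.5))
        return r
    r=least_squares(f,[.516,.177,.34]);print(r.x,np.degrees(r.x[2]),np.array(r.fun).reshape(-1,2))
E
```

```text
[0.5167 0.1793 0.3431] 19.659536453460262 [[-2.3019  1.4224]
 [-2.3406 -0.8337]
 [-1.2414 -1.448 ]
 [-2.6625  0.4472]
 [-0.3956 -0.8712]
 [ 0.3483  0.5177]
 [-0.7643 -6.9529]
 [-0.0303 -0.9372]
 [-1.4111 -1.8972]]
[0.5171 0.18   0.3458] 19.81485495754445 [[-2.8166  1.5042]
 [-0.2242 -1.569 ]
 [-0.7888 -1.6281]
 [-2.718   0.1734]
 [-0.5212 -0.7858]
 [ 0.721   0.6997]
 [-0.4021 -5.5266]
 [ 0.0265  0.3708]
 [-1.4427 -0.5904]]
```

Request:
{"method": "send_rows", "body": {"motion": [[[-36,1,7],-0.03],[[-36,0,7],-0.03],[[-36,-1,7],-0.03],[[-36,-2,7],-0.03],[[-36,-3,7],-0.03]]}}

```text
time_s: 4.15
position: [0.4473, 0.0131, 0.1674]
tcp_rot: [[-0.032, 0.999, 0.027], [0.999, 0.032, 0.008], [0.007, 0.027, -1.0]]
force: [0.5, -0.2, 0.2]
opening: 0.701
```

Request:
{"method": "send_rows", "body": {"motion": [[[-36,-4,7],-0.03],[[-35,-5,7],-0.03],[[-35,-6,7],-0.03],[[-35,-7,7],-0.03],[[-35,-8,7],-0.02]]}}

```text
time_s: 4.57
position: [0.4348, -0.1732, 0.1305]
tcp_rot: [[-0.177, 0.984, 0.031], [0.984, 0.177, 0.006], [0.0, 0.032, -0.999]]
force: [1.3, -0.3, -0.6]
opening: 0.7
```

```bash
python3 - <<'E'
from plan import *
plan([(.416,-.197,.12,9.6)])
E
```

```text
t 4.57 pos [ 434.8 -173.2  130.5] psi 10.22 tiltz [ 0.0312  0.006  -0.9995] open 60.9 F [ 1.3 -0.3 -0.6]
[[[-20.1, -22.7, 10.5], 0.011], [[0, 0, 0], 0], [[0, 0, 0], 0], [[0, 0, 0], 0], [[0, 0, 0], 0]]
```

Request:
{"method": "send_rows", "body": {"motion": [[[-20,-23,10],0.01],[[0,0,0],0],[[0,0,0],0],[[0,0,0],0],[[0,0,0],0]]}}

```text
time_s: 4.98
position: [0.4182, -0.207, 0.1193]
tcp_rot: [[-0.157, 0.987, 0.037], [0.988, 0.157, 0.0], [-0.006, 0.036, -0.999]]
force: [-0.4, -0.2, 0.4]
opening: 0.698
```

```bash
python3 - <<'E'
from plan import *
shot("wrist","w2"); plan([(.416,-.197,.12,9.6)])
E
```

```text
t 5.03 pos [ 418.3 -206.7  119.3] psi 9.08 tiltz [ 0.0369  0.     -0.9993] open 60.9 F [ 0.1 -0.4  0.3]
[[[9.9, -0.7, -0.7], -0.009], [[0, 0, 0], 0], [[0, 0, 0], 0], [[0, 0, 0], 0], [[0, 0, 0], 0]]
```

View pics/w2_b.png

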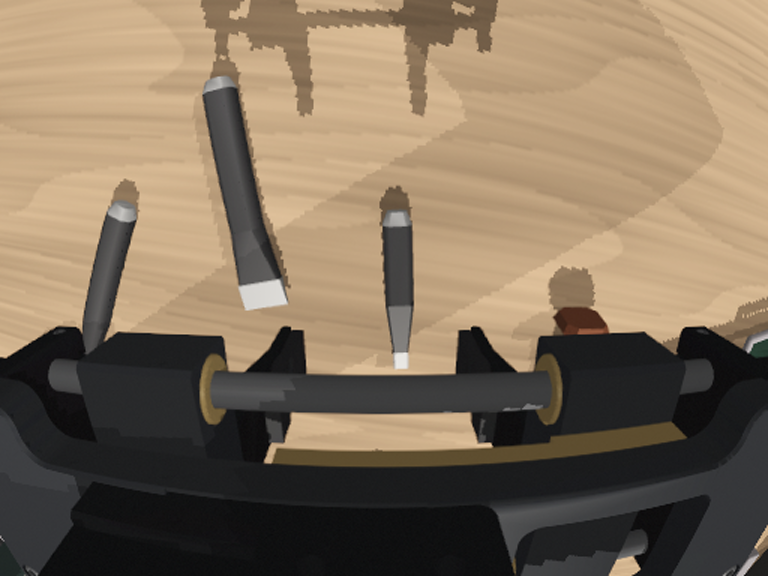

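```bash
python3 - <<'E'
from plan import *
np.set_printoptions(precision=4,suppress=True)
W=load("w2");T=load("top0");S=load("side0")
def rep(n,a,b,z,ref):
    A=atz(W,np.array(a)/1.5,z);B=atz(W,np.array(b)/1.5,z);print(n,A,B,"ang",np.degrees(np.arctan2(*(B-A)[[1,0]])),"len",np.linalg.norm(A-B))
    for p,t in zip((a,b),ref): print("   ",tri([(W,np.array(p)/1.5),(T,np.array(t)/1.5)]), "(top)")
rep("sq",(397,216),(401,360),.010,[(464,372),(454,318)])
rep("flat",(221,85),(265,294),.010,[(532,410),(507,333)])
rep("cape",(122,210),(95,330),.010,[(567,360),(587,284)])
E
```

```text
sq [ 0.3814 -0.2031  0.01  ] [ 0.4768 -0.184   0.01  ] ang 11.293752081185922 len 0.09731304384763484
    (array([ 0.3786, -0.2031,  0.0242]), [np.float64(1.0227206585540298), np.float64(1.0227206585540736)]) (top)
    (array([ 0.4747, -0.1857,  0.0152]), [np.float64(1.1105358107356298), np.float64(1.110535810735716)]) (top)
flat [ 0.3148 -0.3227  0.01  ] [ 0.4445 -0.2794  0.01  ] ang 18.482483519857205 len 0.13674362832444228
    (array([ 0.3102, -0.3265,  0.0034]), [np.float64(4.0415179167553505), np.float64(4.041517916755377)]) (top)
    (array([ 0.447 , -0.2828,  0.0033]), [np.float64(1.9203269811320782), np.float64(1.9203269811320514)]) (top)
cape [ 0.4014 -0.3884  0.01  ] [ 0.4975 -0.4175  0.01  ] ang -16.849888929883626 len 0.10040712234237001
    (array([ 0.399 , -0.3896,  0.0115]), [np.float64(2.9262711855914225), np.float64(2.9262711855914767)]) (top)
    (array([ 0.5353, -0.456 , -0.0491]), [np.float64(6.055396842042453), np.float64(6.055396842042402)]) (top)
```

```bash
python3 - <<'E'
s=open('plan.py').read()
s=s.replace("Rpsi(np.radians(ps+dp*i)).T@d","RR(ps+dp*i).T@d")
s=s.replace("    rows=[]\n","    rows=[]\n    ps0=ps\n    def RR(q):\n        a=-np.radians(q-ps0); return R@np.array([[np.cos(a),-np.sin(a),0],[np.sin(a),np.cos(a),0],[0,0,1]])\n")
open('plan.py','w').write(s)
E
python3 - <<'E'
from plan import *
plan([(.416,-.1967,.05,10.6),(.416,-.1967,.005,10.6,24)])
E
```

```text
t 5.03 pos [ 418.3 -206.7  119.3] psi 9.08 tiltz [ 0.0369  0.     -0.9993] open 60.9 F [ 0.1 -0.4  0.3]
[[[5.3, -1.6, 34.6], -0.013], [[5.3, -1.5, 34.6], -0.013], [[0.2, -0.8, 22.5], -0.0], [[0.2, -0.8, 22.5], -0.0], [[0, 0, 0], 0]]
```

Request:
{"method": "send_rows", "body": {"motion": [[[5,-1.5,34],-0.013],[[5,-1.5,34],-0.013],[[0,-1,15],0],[[0,0,8],0],[[0,0,0],0]]}}

```text
time_s: 5.45
position: [0.4227, -0.1942, 0.0293]
tcp_rot: [[-0.195, 0.98, 0.047], [0.981, 0.196, -0.007], [-0.017, 0.045, -0.999]]
force: [-0.4, 0.7, 0.1]
opening: 0.7
```

```bash
python3 - <<'E'
from plan import *
plan([(.416,-.1967,.005,10.6,24)])
E
```

```text
t 5.45 pos [ 422.7 -194.2   29.3] psi 11.31 tiltz [ 0.0471 -0.0075 -0.9989] open 60.9 F [-0.4  0.7  0.1]
[[[-0.4, -4.1, 12.0], 0.006], [[-0.4, -4.1, 12.0], 0.006], [[0, 0, 0], 0], [[0, 0, 0], 0], [[0, 0, 0], 0]]
```

Request:
{"method": "send_rows", "body": {"motion": [[[0,-4,12],0.006],[[0,-4,9],0.006],[[0,0,3],0],[[0,0,0],0],[[0,0,0],0]]}}

```text
time_s: 5.87
position: [0.42, -0.1946, 0.0078]
tcp_rot: [[-0.19, 0.98, 0.053], [0.982, 0.191, -0.011], [-0.021, 0.05, -0.999]]
force: [0.7, 0.3, -0.4]
opening: 0.697
```

```bash
python3 - <<'E'
from plan import *
plan([(.416,-.1967,.005,10.6,24)])
print(bot.read_state()["qvel"].round(2),bot.read_state()["tcp_rot"].round(4))
E
```

```text
t 5.87 pos [ 420.  -194.6    7.8] psi 11.0 tiltz [ 0.0527 -0.0112 -0.9985] open 60.7 F [ 0.7  0.3 -0.4]
[[[-1.3, -4.4, 2.7], 0.007], [[0, 0, 0], 0], [[0, 0, 0], 0], [[0, 0, 0], 0], [[0, 0, 0], 0]]
[ 0.57 -0.97 -0.59 -0.06  0.43  0.09] [[-0.1897  0.9804  0.0527]
 [ 0.9816  0.1906 -0.0112]
 [-0.0211  0.0496 -0.9985]]
```

Request:
{"method": "send_rows", "body": {"motion": [[[-1,-4,2.5],0],[[0,0,0],0],[[0,0,0],0],[[0,0,0],0],[[0,0,0],0]], "gripper": 1}}

```text
time_s: 6.28
position: [0.4182, -0.1977, 0.0078]
tcp_rot: [[-0.191, 0.98, 0.058], [0.981, 0.192, -0.015], [-0.026, 0.054, -0.998]]
force: [-0.5, -0.7, 0.3]
opening: 0.407
```

Request:
{"method": "send_rows", "body": {"motion": [[[0,0,0],0],[[0,0,0],0],[[0,0,0],0],[[0,0,0],0],[[0,0,0],0]]}}

```text
time_s: 6.7
position: [0.4182, -0.1978, 0.0081]
tcp_rot: [[-0.19, 0.98, 0.058], [0.981, 0.191, -0.015], [-0.026, 0.054, -0.998]]
force: [-0.4, -0.4, 0.2]
opening: 0.203
```

```bash
python3 - <<'E'
from plan import *
plan([(.416,-.1967,.09,10.6,24)])
print(bot.read_state()["qvel"].round(2),bot.read_state()["tcp_rot"].round(4))
E
```

```text
t 6.7 pos [ 418.2 -197.8    8.1] psi 11.05 tiltz [ 0.0579 -0.0153 -0.9982] open 17.7 F [-0.4 -0.4  0.2]
[[[-0.2, 0.6, -20.5], 0.002], [[-0.2, 0.6, -20.5], 0.002], [[-0.2, 0.6, -20.5], 0.002], [[-0.2, 0.6, -20.5], 0.002], [[0, 0, 0], 0]]
[-0.02 -0.01  0.   -0.   -0.02  0.02] [[-0.1903  0.98    0.0579]
 [ 0.9814  0.1915 -0.0153]
 [-0.0261  0.0539 -0.9982]]
```

Request:
{"method": "send_rows", "body": {"motion": [[[0,0,-20],0],[[0,0,-30],0],[[0,0,-30],0],[[0,0,-20],0],[[0,0,-5],0]]}}

```text
time_s: 7.12
position: [0.4097, -0.1945, 0.1129]
tcp_rot: [[-0.19, 0.98, 0.049], [0.982, 0.191, -0.008], [-0.017, 0.046, -0.999]]
force: [0.6, 0.2, -2.8]
opening: 0.202
```

```bash
python3 - <<'E'
from plan import *
plan([(.5137,.0843,.10,19.7,36)])
print(bot.read_state()["qvel"].round(2),bot.read_state()["tcp_rot"].round(4))
E
```

```text
t 7.12 pos [ 409.7 -194.5  112.9] psi 11.02 tiltz [ 0.0489 -0.0083 -0.9988] open 17.5 F [ 0.6  0.2 -2.8]
[[[28.2, 17.2, 1.7], -0.017], [[27.9, 17.7, 1.7], -0.017], [[27.6, 18.1, 1.7], -0.017], [[27.3, 18.6, 1.7], -0.017], [[27.0, 19.0, 1.7], -0.017]]
[[[26.7, 19.5, 1.7], -0.017], [[26.4, 19.9, 1.7], -0.017], [[26.0, 20.4, 1.7], -0.017], [[25.7, 20.8, 1.7], -0.017], [[0, 0, 0], 0]]
[-0.38 -6.66 -1.69 -0.71  8.9   0.6 ] [[-0.1904  0.9805  0.0489]
 [ 0.9816  0.191  -0.0083]
 [-0.0175  0.0464 -0.9988]]
```

Request:
{"method": "send_rows", "body": {"motion": [[[28,17,2],-0.017],[[28,18,2],-0.017],[[28,18,2],-0.017],[[27,19,2],-0.017],[[27,19,2],-0.017]]}}

```text
time_s: 7.53
position: [0.4714, -0.0433, 0.1039]
tcp_rot: [[-0.261, 0.964, 0.055], [0.965, 0.263, -0.016], [-0.03, 0.049, -0.998]]
force: [-0.2, 0.1, -1.8]
opening: 0.203
```

```bash
python3 - <<'E'
from plan import *
plan([(.5137,.0843,.10,19.7,36)])
E
```

```text
t 7.53 pos [471.4 -43.3 103.9] psi 15.24 tiltz [ 0.055  -0.0157 -0.9984] open 17.7 F [-0.2  0.1 -1.8]
[[[28.0, 18.5, 1.0], -0.019], [[27.7, 19.1, 1.0], -0.019], [[27.3, 19.6, 1.0], -0.019], [[26.9, 20.1, 1.0], -0.019], [[0, 0, 0], 0]]
```

Request:
{"method": "send_rows", "body": {"motion": [[[28,18,1],-0.02],[[28,19,1],-0.02],[[27,19,1],-0.02],[[22,16,1],-0.02],[[0,0,0],0]]}}

```text
time_s: 7.95
position: [0.5101, 0.0896, 0.094]
tcp_rot: [[-0.346, 0.937, 0.049], [0.938, 0.347, -0.013], [-0.029, 0.042, -0.999]]
force: [0.5, 0.3, -1.8]
opening: 0.204
```

```bash
python3 - <<'E'
from plan import *
shot("wrist","w3")
plan([(.5137,.0843,.05,19.7,36)])
E
```

```text
t 8.0 pos [508.9  88.1  93.7] psi 20.32 tiltz [ 0.0471 -0.0138 -0.9988] open 17.4 F [-0.6 -0.7 -2.2]
[[[-2.0, 0.7, 22.0], 0.005], [[-2.0, 0.7, 22.0], 0.005], [[0, 0, 0], 0], [[0, 0, 0], 0], [[0, 0, 0], 0]]
```

View pics/w3_b.png

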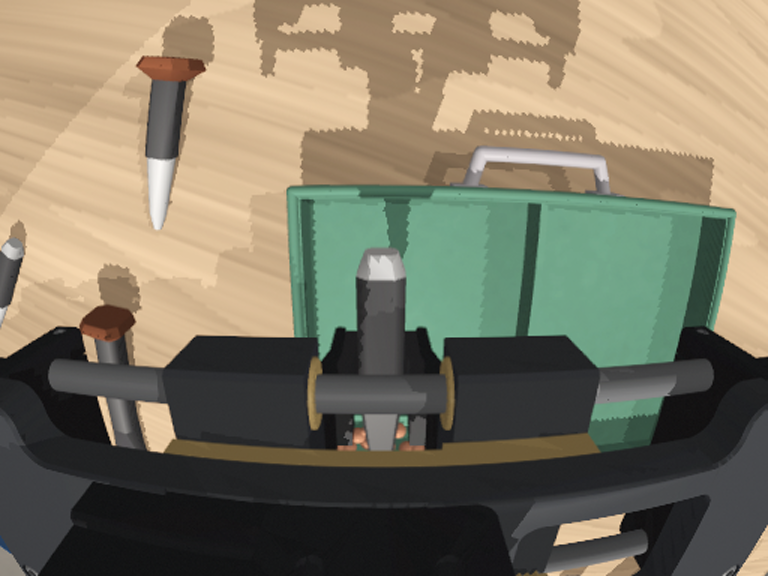

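```bash
python3 - <<'E'
from plan import *
np.set_printoptions(precision=4,suppress=True)
W=load("w3")
c,s=np.cos(np.radians(19.7)),np.sin(np.radians(19.7))
def loc(P): d=P[:2]-np.array([.517,.179]); return np.array([c*d[0]+s*d[1],-s*d[0]+c*d[1]])*1000
for n,p in (("A",(289,188)),("B",(735,210)),("divnear",(533,203))): 
    P=atz(W,np.array(p)/1.5,.033); print(n,P,loc(P))
print(loc(bot.read_state()["position"]))
for n,p in (("head",(382,258)),("tip",(381,445))): 
    P=atz(W,np.array(p)/1.5,.1); print(n,P,loc(P))
E
```

```text
A [0.4724 0.025  0.033 ] [ -93.8915 -129.9128]
B [0.3821 0.2711 0.033 ] [-95.9238 132.2066]
divnear [0.4354 0.1427 0.033 ] [-89.0383  -6.6488]
[-38.2419 -82.8265]
head [0.473  0.0766 0.1   ] [-75.9703 -81.5183]
tip [0.5503 0.1049 0.1   ] [  6.3627 -80.9936]
```

Request:
{"method": "send_rows", "body": {"motion": [[[-2,1,22],0],[[-2,1,24],0.005],[[0,0,15],0],[[0,0,5],0],[[0,0,0],0]]}}

```text
time_s: 8.42
position: [0.513, 0.0821, 0.0228]
tcp_rot: [[-0.342, 0.939, 0.043], [0.939, 0.343, -0.015], [-0.028, 0.035, -0.999]]
force: [-0.6, -0.1, -1.0]
opening: 0.207
```

```bash
python3 - <<'E'
from plan import *
plan([(.5137,.0843,.0125,19.7,36)])
E
```

```text
t 8.42 pos [513.   82.1  22.8] psi 20.04 tiltz [ 0.0426 -0.0145 -0.999 ] open 18.0 F [-0.6 -0.1 -1. ]
[[[2.1, 1.0, 10.3], 0.006], [[0, 0, 0], 0], [[0, 0, 0], 0], [[0, 0, 0], 0], [[0, 0, 0], 0]]
```

Request:
{"method": "send_rows", "body": {"motion": [[[1,1,8],0],[[0,0,2],0],[[0,0,1],0],[[0,0,0],0],[[0,0,0],0]]}}

```text
time_s: 8.83
position: [0.5142, 0.0817, 0.0135]
tcp_rot: [[-0.338, 0.94, 0.044], [0.941, 0.339, -0.014], [-0.029, 0.037, -0.999]]
force: [-0.4, -0.4, -1.6]
opening: 0.203
```

```bash
python3 - <<'E'
from plan import *
plan([(.5137,.0843,.0125,19.7,36)])
E
```

```text
t 8.83 pos [514.2  81.7  13.5] psi 19.85 tiltz [ 0.0441 -0.0145 -0.9989] open 17.7 F [-0.4 -0.4 -1.6]
[[[2.7, 0.4, 0.9], 0.003], [[0, 0, 0], 0], [[0, 0, 0], 0], [[0, 0, 0], 0], [[0, 0, 0], 0]]
```

Request:
{"method": "send_rows", "body": {"motion": [[[0,0,2],0],[[0,0,0],0],[[0,0,0],0],[[0,0,0],0],[[0,0,0],0]]}}

```text
time_s: 9.25
position: [0.5156, 0.0814, 0.0128]
tcp_rot: [[-0.339, 0.94, 0.048], [0.94, 0.34, -0.015], [-0.03, 0.04, -0.999]]
force: [-0.7, -0.2, -2.1]
opening: 0.202
```

Request:
{"method": "send_rows", "body": {"motion": [[[0,0,0],0],[[0,0,0],0],[[0,0,0],0],[[0,0,0],0],[[0,0,0],0]], "gripper": 0.66}}

```text
time_s: 9.67
position: [0.5164, 0.0813, 0.013]
tcp_rot: [[-0.339, 0.94, 0.049], [0.94, 0.34, -0.015], [-0.031, 0.041, -0.999]]
force: [0.5, 0.2, -0.2]
opening: 0.337
```

```bash
python3 - <<'E'
from plan import *
shot("wrist","w4")
plan([(.5137,.0843,.1,19.7,36)])
E
```

```text
t 9.72 pos [516.4  81.3  13. ] psi 19.87 tiltz [ 0.0494 -0.015  -0.9987] open 29.1 F [-0.8  0.6  0.2]
[[[0.3, 0.7, -29.0], 0.001], [[0.3, 0.7, -29.0], 0.001], [[0.3, 0.7, -29.0], 0.001], [[0, 0, 0], 0], [[0, 0, 0], 0]]
```

View pics/w4_b.png

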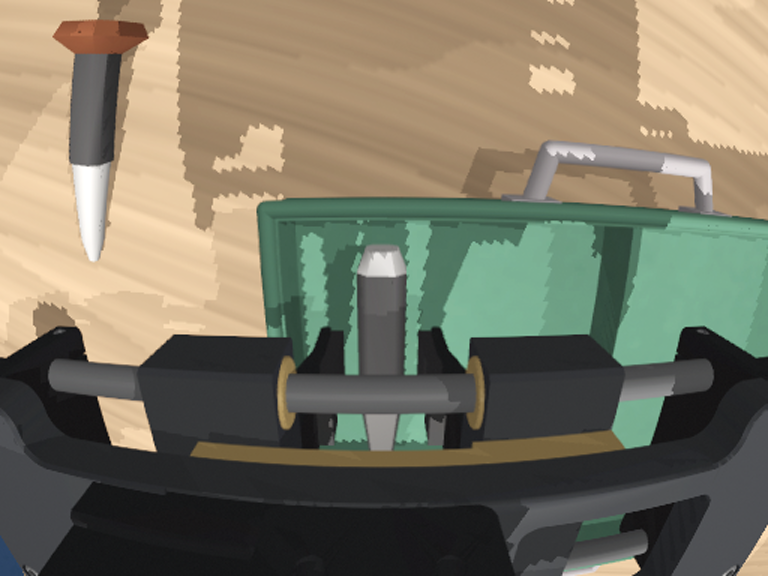

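Request:
{"method": "send_rows", "body": {"motion": [[[0,0,-20],0],[[0,1,-30],0],[[0,1,-30],0],[[0,0,-15],0],[[0,0,0],0]]}}

```text
time_s: 10.13
position: [0.5122, 0.0834, 0.1096]
tcp_rot: [[-0.338, 0.94, 0.044], [0.941, 0.339, -0.015], [-0.029, 0.036, -0.999]]
force: [-0.4, 0.2, -0.2]
opening: 0.338
```

```bash
python3 - <<'E'
from plan import *
plan([(.616,-.1966,.12,-14,38)])
E
```

```text
t 10.13 pos [512.2  83.4 109.6] psi 19.85 tiltz [ 0.0436 -0.0146 -0.9989] open 29.4 F [-0.4  0.2 -0.2]
[[[-37.4, 0.4, -0.2], 0.074], [[-37.2, 3.1, -0.2], 0.074], [[-36.9, 5.9, -0.2], 0.074], [[-36.4, 8.6, -0.2], 0.074], [[-35.6, 11.2, -0.2], 0.074]]
[[[-34.7, 13.8, -0.2], 0.074], [[-33.6, 16.3, -0.2], 0.074], [[-32.3, 18.8, -0.2], 0.074], [[0, 0, 0], 0], [[0, 0, 0], 0]]
```

Request:
{"method": "send_rows", "body": {"motion": [[[-37,0,0],0.074],[[-37,3,0],0.074],[[-37,6,0],0.074],[[-36,9,0],0.074],[[-36,11,0],0.074]], "gripper": 0.3}}

```text
time_s: 10.55
position: [0.5733, -0.0885, 0.1126]
tcp_rot: [[0.026, 0.999, 0.038], [1.0, -0.026, -0.011], [-0.01, 0.038, -0.999]]
force: [0.5, -0.0, -0.3]
opening: 0.628
```

```bash
python3 - <<'E'
from plan import *
plan([(.616,-.1966,.12,-14,38)])
E
```

```text
t 10.55 pos [573.3 -88.5 112.6] psi -1.49 tiltz [ 0.038  -0.0106 -0.9992] open 54.6 F [ 0.5 -0.  -0.3]
[[[-26.7, 11.4, -1.2], 0.055], [[-26.1, 12.9, -1.2], 0.055], [[-25.3, 14.3, -1.2], 0.055], [[-24.5, 15.6, -1.2], 0.055], [[0, 0, 0], 0]]
```

Request:
{"method": "send_rows", "body": {"motion": [[[-27,11,-1],0.055],[[-26,13,-1],0.055],[[-25,14,-1],0.055],[[-17,12,-1],0.045],[[0,0,0],0]]}}

```text
time_s: 10.97
position: [0.6151, -0.2026, 0.1129]
tcp_rot: [[0.255, 0.966, 0.037], [0.967, -0.255, -0.013], [-0.003, 0.039, -0.999]]
force: [0.1, 0.0, -0.3]
opening: 0.701
```

```bash
python3 - <<'E'
from plan import *
shot("wrist","w5")
plan([(.616,-.1966,.12,-14,38)])
E
```

```text
t 11.02 pos [ 613.4 -200.4  112.3] psi -14.65 tiltz [ 0.0343 -0.0104 -0.9994] open 60.8 F [ 0.   0.3 -0.1]
[[[4.4, 1.8, -7.7], -0.011], [[0, 0, 0], 0], [[0, 0, 0], 0], [[0, 0, 0], 0], [[0, 0, 0], 0]]
```

View pics/w5_b.png

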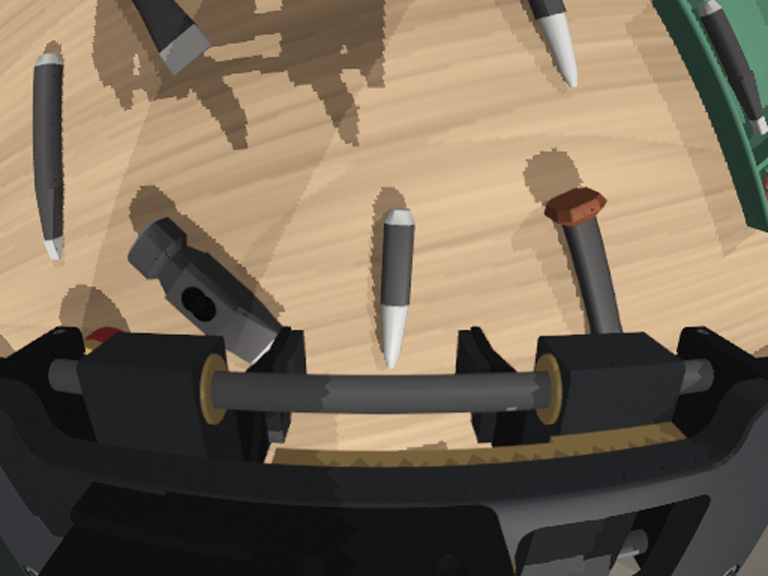

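```bash
python3 - <<'E'
from plan import *
np.set_printoptions(precision=4,suppress=True)
W=load("w5")
for n,a,b in (("rd",(400,213),(391,362)),("cape",(48,60),(54,248))):
    A=atz(W,np.array(a)/1.5,.01);B=atz(W,np.array(b)/1.5,.01); m=(A+B)/2; an=np.arctan2(*(B-A)[[1,0]])
    print(n,A,B,"mid",m,np.degrees(an),np.linalg.norm(A-B))
A=atz(W,np.array((400,213))/1.5,.01);B=atz(W,np.array((391,362))/1.5,.01);d=(B-A)/np.linalg.norm(B-A);g=(A+B)/2-.012*d
print(g); an=np.degrees(np.arctan2(d[1],d[0]))
plan([(g[0],g[1],.03,an,38),(g[0],g[1],.006,an,15)])
E
```

```text
rd [ 0.5809 -0.1812  0.01  ] [ 0.6748 -0.2107  0.01  ] mid [ 0.6279 -0.196   0.01  ] -17.427431764171313 0.09845459796194617
cape [ 0.4012 -0.3875  0.01  ] [ 0.5327 -0.4291  0.01  ] mid [ 0.4669 -0.4083  0.01  ] -17.533910474080518 0.13790026078499884
[ 0.6164 -0.1924  0.01  ]
t 11.02 pos [ 613.4 -200.4  112.3] psi -14.65 tiltz [ 0.0343 -0.0104 -0.9994] open 60.8 F [ 0.   0.3 -0.1]
[[[2.9, -0.7, 27.4], 0.016], [[2.9, -0.7, 27.4], 0.016], [[2.9, -0.8, 27.4], 0.016], [[-0.0, -0.4, 12.0], -0.0], [[-0.0, -0.4, 12.0], -0.0]]
```

Request:
{"method": "send_rows", "body": {"motion": [[[2,-1,27],0.01],[[2,-1,27],0.01],[[2,-1,22],0],[[0,-1,8],0],[[0,0,0],0]]}}

```text
time_s: 11.43
position: [0.61, -0.1886, 0.0224]
tcp_rot: [[0.269, 0.963, 0.028], [0.963, -0.269, -0.005], [0.002, 0.029, -1.0]]
force: [-0.1, 0.2, -0.1]
opening: 0.701
```

```bash
python3 - <<'E'
from plan import *
plan([(.6162,-.194,.006,-16,25)])
E
```

```text
t 11.43 pos [ 610.  -188.6   22.4] psi -15.59 tiltz [ 0.0282 -0.0054 -0.9996] open 61.0 F [-0.1  0.2 -0.1]
[[[-3.6, 6.9, 16.6], 0.007], [[0, 0, 0], 0], [[0, 0, 0], 0], [[0, 0, 0], 0], [[0, 0, 0], 0]]
```

Request:
{"method": "send_rows", "body": {"motion": [[[-3,6,10],0],[[-1,1,6],0],[[0,0,2],0],[[0,0,0],0],[[0,0,0],0]]}}

```text
time_s: 11.85
position: [0.6172, -0.193, 0.0047]
tcp_rot: [[0.265, 0.964, 0.029], [0.964, -0.265, -0.005], [0.002, 0.029, -1.0]]
force: [0.3, 0.1, -0.4]
opening: 0.7
```

```bash
python3 - <<'E'
from plan import *
plan([(.6162,-.194,.006,-16,25)])
E
```

```text
t 11.85 pos [ 617.2 -193.     4.7] psi -15.39 tiltz [ 0.029  -0.0055 -0.9996] open 60.9 F [ 0.3  0.1 -0.4]
[[[-1.3, -0.7, -1.3], 0.011], [[0, 0, 0], 0], [[0, 0, 0], 0], [[0, 0, 0], 0], [[0, 0, 0], 0]]
```

Request:
{"method": "send_rows", "body": {"motion": [[[0,0,0],0],[[0,0,0],0],[[0,0,0],0],[[0,0,0],0],[[0,0,0],0]], "gripper": 1}}

```text
time_s: 12.27
position: [0.6189, -0.1942, 0.0078]
tcp_rot: [[0.266, 0.963, 0.034], [0.964, -0.265, -0.008], [0.001, 0.035, -0.999]]
force: [-0.1, -0.3, -1.0]
opening: 0.408
```

Request:
{"method": "send_rows", "body": {"motion": [[[0,0,0],0],[[0,0,0],0],[[0,0,0],0],[[0,0,0],0],[[0,0,0],0]]}}

```text
time_s: 12.68
position: [0.6191, -0.1943, 0.0082]
tcp_rot: [[0.266, 0.963, 0.034], [0.964, -0.266, -0.008], [0.001, 0.035, -0.999]]
force: [-1.9, -1.2, -0.1]
opening: 0.206
```

Request:
{"method": "send_rows", "body": {"motion": [[[0,0,0],0],[[0,0,-20],0],[[0,0,-30],0],[[0,0,-30],0],[[0,0,-15],0]]}}

```text
time_s: 13.1
position: [0.6105, -0.1909, 0.0983]
tcp_rot: [[0.266, 0.964, 0.018], [0.964, -0.266, 0.0], [0.005, 0.018, -1.0]]
force: [0.4, -0.9, -2.3]
opening: 0.202
```

```bash
python3 - <<'E'
from plan import *
c,s=np.cos(np.radians(19.7)),np.sin(np.radians(19.7))
def w(x,y): return (.517+c*x-s*y,.179+s*x+c*y)
x,y=w(-.035,-.034); print(x,y)
plan([(x,y,.10,19.7,36)])
E
```

```text
0.49550976971796346 0.13519166743158284
t 13.1 pos [ 610.5 -190.9   98.3] psi -15.43 tiltz [ 0.0183  0.     -0.9998] open 17.6 F [ 0.4 -0.9 -2.3]
[[[28.4, -19.8, -0.4], -0.061], [[29.5, -18.0, -0.4], -0.061], [[30.6, -16.1, -0.4], -0.061], [[31.5, -14.2, -0.4], -0.061], [[32.3, -12.3, -0.4], -0.061]]
[[[33.0, -10.3, -0.4], -0.061], [[33.6, -8.2, -0.4], -0.061], [[34.0, -6.2, -0.4], -0.061], [[34.3, -4.1, -0.4], -0.061], [[34.5, -1.9, -0.4], -0.061]]
```

Request:
{"method": "send_rows", "body": {"motion": [[[28,-20,-1],-0.061],[[29,-18,-1],-0.061],[[31,-16,-1],-0.061],[[31,-14,-1],-0.061],[[32,-12,-1],-0.061]]}}

```text
time_s: 13.52
position: [0.558, -0.0347, 0.1055]
tcp_rot: [[-0.038, 0.999, 0.035], [0.999, 0.038, -0.01], [-0.011, 0.035, -0.999]]
force: [0.2, 0.3, -2.2]
opening: 0.201
```

```bash
python3 - <<'E'
from plan import *
plan([(.4955,.1352,.10,19.7,36)])
E
```

```text
t 13.52 pos [558.  -34.7 105.5] psi 2.17 tiltz [ 0.0352 -0.0101 -0.9993] open 17.5 F [ 0.2  0.3 -2.2]
[[[28.7, -9.4, 0.3], -0.051], [[29.1, -7.9, 0.3], -0.051], [[29.5, -6.4, 0.3], -0.051], [[29.8, -4.9, 0.3], -0.051], [[30.0, -3.4, 0.3], -0.051]]
[[[30.1, -1.8, 0.3], -0.051], [[0, 0, 0], 0], [[0, 0, 0], 0], [[0, 0, 0], 0], [[0, 0, 0], 0]]
```

Request:
{"method": "send_rows", "body": {"motion": [[[33,-10,0],-0.06],[[33,-9,0],-0.06],[[33,-7,0],-0.06],[[32,-5,0],-0.06],[[32,-3,0],-0.05]]}}

```text
time_s: 13.93
position: [0.4926, 0.1283, 0.1009]
tcp_rot: [[-0.334, 0.942, 0.032], [0.942, 0.335, -0.01], [-0.02, 0.027, -0.999]]
force: [-0.1, 0.4, -2.8]
opening: 0.202
```

Request:
{"method": "send_rows", "body": {"motion": [[[6,0,0],0],[[0,0,0],0],[[0,0,0],0],[[0,0,0],0],[[0,0,0],0]]}}

```text
time_s: 14.35
position: [0.4855, 0.1385, 0.0997]
tcp_rot: [[-0.342, 0.939, 0.026], [0.94, 0.342, -0.009], [-0.017, 0.021, -1.0]]
force: [-0.3, -0.8, -2.4]
opening: 0.201
```

```bash
python3 - <<'E'
from plan import *
shot("wrist","w6")
plan([(.4955,.1352,.04,19.7,36)])
E
```

```text
t 14.4 pos [485.8 138.3  99.7] psi 19.99 tiltz [ 0.0259 -0.009  -0.9996] open 17.7 F [ 1.1  0.5 -2.5]
[[[-2.6, 3.4, 30.0], 0.003], [[-2.6, 3.4, 30.0], 0.003], [[0, 0, 0], 0], [[0, 0, 0], 0], [[0, 0, 0], 0]]
```

View pics/w6_b.png

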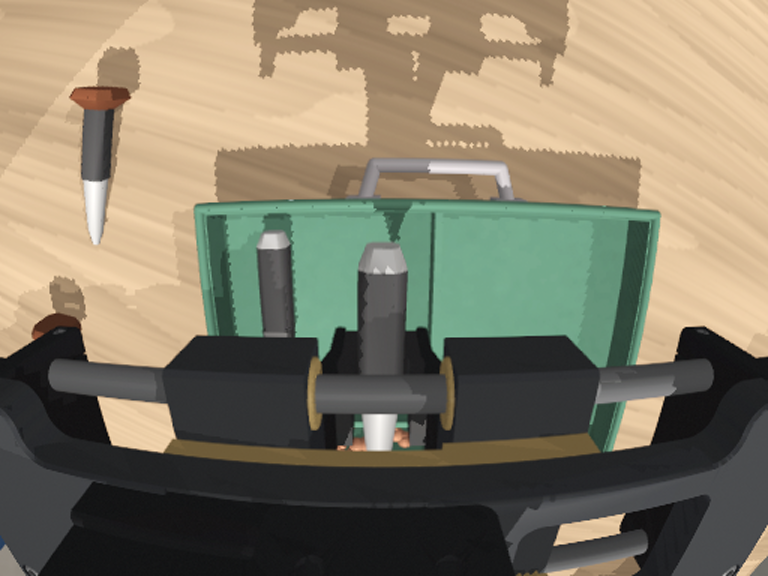

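Request:
{"method": "send_rows", "body": {"motion": [[[-3,4,30],0],[[-3,3,28],0],[[-1,1,10],0],[[0,0,3],0],[[0,0,0],0]]}}

```text
time_s: 14.82
position: [0.5042, 0.1289, 0.0285]
tcp_rot: [[-0.333, 0.942, 0.034], [0.943, 0.334, -0.009], [-0.02, 0.029, -0.999]]
force: [-0.7, -0.0, -1.8]
opening: 0.202
```

```bash
python3 - <<'E'
from plan import *
c,s=np.cos(np.radians(19.7)),np.sin(np.radians(19.7))
x,y=.517-c*.035+s*.037,.179-s*.035-c*.037
plan([(x,y,.0125,19.7,36)])
E
```

```text
t 14.82 pos [504.2 128.9  28.5] psi 19.49 tiltz [ 0.0344 -0.0092 -0.9994] open 17.6 F [-0.7 -0.  -1.8]
[[[6.2, -6.5, 15.7], -0.004], [[0, 0, 0], 0], [[0, 0, 0], 0], [[0, 0, 0], 0], [[0, 0, 0], 0]]
```

Request:
{"method": "send_rows", "body": {"motion": [[[4,-4,8],0],[[1,0,6],0],[[0,0,2],0],[[0,0,0],0],[[0,0,0],0]]}}

```text
time_s: 15.23
position: [0.502, 0.1311, 0.015]
tcp_rot: [[-0.331, 0.943, 0.04], [0.943, 0.331, -0.009], [-0.022, 0.034, -0.999]]
force: [-0.1, 0.0, -2.2]
opening: 0.202
```

Request:
{"method": "send_rows", "body": {"motion": [[[0,0,0],0],[[0,0,0],0],[[0,0,0],0],[[0,0,0],0],[[0,0,0],0]]}}

```text
time_s: 15.65
position: [0.5037, 0.1313, 0.0172]
tcp_rot: [[-0.331, 0.943, 0.044], [0.943, 0.332, -0.009], [-0.023, 0.039, -0.999]]
force: [-0.2, -0.6, -2.9]
opening: 0.202
```

```bash
python3 - <<'E'
from plan import *
c,s=np.cos(np.radians(19.7)),np.sin(np.radians(19.7))
x,y=.517-c*.035+s*.037,.179-s*.035-c*.037
plan([(x,y,.0125,19.7,36)])
E
```

```text
t 15.65 pos [503.7 131.3  17.2] psi 19.4 tiltz [ 0.044 -0.009 -0.999] open 17.5 F [-0.2 -0.6 -2.9]
[[[3.5, -6.6, 4.4], -0.005], [[0, 0, 0], 0], [[0, 0, 0], 0], [[0, 0, 0], 0], [[0, 0, 0], 0]]
```

Request:
{"method": "send_rows", "body": {"motion": [[[2,-4,4],0],[[1,-2,2],0],[[0,0,1],0],[[0,0,1],0],[[0,0,1],0]]}}

```text
time_s: 16.07
position: [0.4994, 0.132, 0.0122]
tcp_rot: [[-0.331, 0.942, 0.052], [0.943, 0.332, -0.009], [-0.026, 0.046, -0.999]]
force: [-0.8, -0.3, 8.7]
opening: 0.201
```

```bash
python3 - <<'E'
from plan import *
c,s=np.cos(np.radians(19.7)),np.sin(np.radians(19.7))
x,y=.517-c*.035+s*.037,.179-s*.035-c*.037
plan([(x,y,.0125,19.7,36)])
E
```

```text
t 16.07 pos [499.4 132.   12.2] psi 19.39 tiltz [ 0.0524 -0.0091 -0.9986] open 17.5 F [-0.8 -0.3  8.7]
[[[1.3, -2.6, -0.4], -0.005], [[0, 0, 0], 0], [[0, 0, 0], 0], [[0, 0, 0], 0], [[0, 0, 0], 0]]
```

Request:
{"method": "send_rows", "body": {"motion": [[[0,0,0],0],[[0,0,0],0],[[0,0,0],0],[[0,0,0],0],[[0,0,0],0]], "gripper": 0.66}}

```text
time_s: 16.48
position: [0.4984, 0.1322, 0.0124]
tcp_rot: [[-0.331, 0.942, 0.052], [0.943, 0.332, -0.009], [-0.026, 0.046, -0.999]]
force: [0.6, -0.2, -0.6]
opening: 0.331
```

Request:
{"method": "send_rows", "body": {"motion": [[[0,0,-10],0],[[0,0,-25],0],[[0,0,-30],0],[[0,0,-30],0],[[0,0,0],0]]}}

```text
time_s: 16.9
position: [0.4913, 0.1329, 0.1097]
tcp_rot: [[-0.331, 0.943, 0.044], [0.943, 0.332, -0.009], [-0.024, 0.039, -0.999]]
force: [1.3, -1.0, -0.1]
opening: 0.34
```

```bash
python3 - <<'E'
from plan import *
# flat mid
shot("wrist","w7")
a=np.radians(17.3); m=np.array([.379,-.3035]); g=m-.004*np.array([np.cos(a),np.sin(a)]); print(g)
plan([(.46,-.05,.13,18,39),(g[0],g[1],.11,17.3,39)])
E
```

```text
[ 0.37518096 -0.3046895 ]
t 16.95 pos [490.4 132.8 108. ] psi 19.38 tiltz [ 0.042  -0.0095 -0.9991] open 29.8 F [-0.6  0.8  0.2]
[[[-32.6, -17.7, -4.3], 0.005], [[-32.7, -17.5, -4.3], 0.005], [[-32.8, -17.4, -4.3], 0.005], [[-32.8, -17.2, -4.3], 0.005], [[-32.9, -17.1, -4.3], 0.005]]
[[[-30.8, -22.9, 2.7], 0.002], [[-30.8, -22.8, 2.7], 0.002], [[-30.9, -22.7, 2.7], 0.002], [[-30.9, -22.7, 2.7], 0.002], [[-31.0, -22.6, 2.7], 0.002]]
[[[-31.0, -22.6, 2.7], 0.002], [[-31.0, -22.5, 2.7], 0.002], [[0, 0, 0], 0], [[0, 0, 0], 0], [[0, 0, 0], 0]]
```

View pics/w7_b.png

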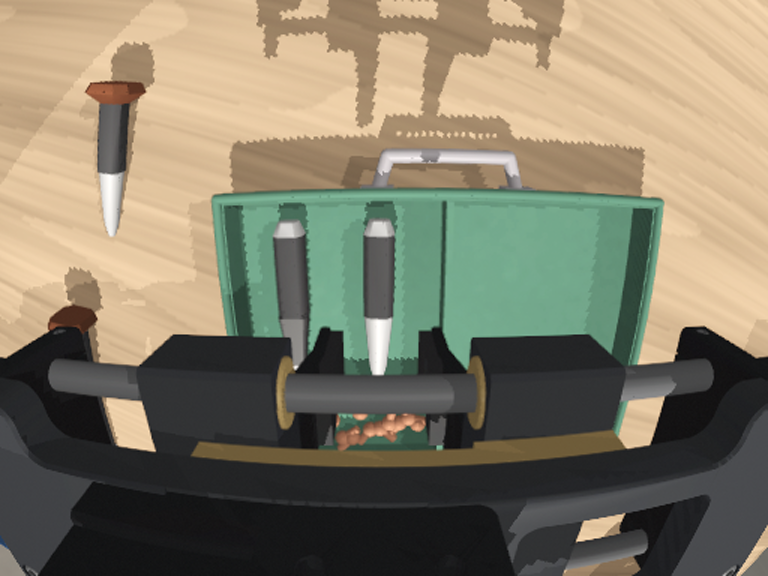

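Request:
{"method": "send_rows", "body": {"motion": [[[-33,-18,-4],0.005],[[-33,-18,-4],0.005],[[-33,-17,-4],0.005],[[-33,-17,-4],0.005],[[-33,-17,-4],0.005]], "gripper": 0.3}}

```text
time_s: 17.37
position: [0.4595, -0.0495, 0.1274]
tcp_rot: [[-0.322, 0.946, 0.042], [0.947, 0.323, -0.006], [-0.02, 0.038, -0.999]]
force: [-0.2, -0.6, 0.0]
opening: 0.632
```

```bash
python3 - <<'E'
from plan import *
plan([(.375,-.3047,.11,17.3,39)])
E
```

```text
t 17.37 pos [459.5 -49.5 127.4] psi 18.83 tiltz [ 0.0423 -0.0062 -0.9991] open 55.0 F [-0.2 -0.6  0. ]
[[[-30.6, -23.3, 2.2], 0.004], [[-30.7, -23.2, 2.2], 0.004], [[-30.7, -23.0, 2.2], 0.004], [[-30.8, -22.9, 2.2], 0.004], [[-30.9, -22.8, 2.2], 0.004]]
[[[-31.0, -22.7, 2.2], 0.004], [[-31.1, -22.6, 2.2], 0.004], [[0, 0, 0], 0], [[0, 0, 0], 0], [[0, 0, 0], 0]]
```

Request:
{"method": "send_rows", "body": {"motion": [[[-31,-23,2],0.004],[[-31,-23,2],0.004],[[-31,-23,2],0.004],[[-31,-23,2],0.004],[[-31,-23,2],0.004]]}}

```text
time_s: 17.78
position: [0.3957, -0.2404, 0.1137]
tcp_rot: [[-0.303, 0.952, 0.041], [0.953, 0.304, -0.004], [-0.016, 0.038, -0.999]]
force: [0.9, -0.1, 0.0]
opening: 0.702
```

Request:
{"method": "send_rows", "body": {"motion": [[[-29,-23,2],0.004],[[-20,-17,2],0.004],[[0,0,0],0],[[0,0,0],0],[[0,0,0],0]]}}

```text
time_s: 18.2
position: [0.3672, -0.3095, 0.1046]
tcp_rot: [[-0.283, 0.958, 0.039], [0.959, 0.283, -0.003], [-0.014, 0.036, -0.999]]
force: [0.5, 0.4, 1.4]
opening: 0.698
```

```bash
python3 - <<'E'
from plan import *
shot("wrist","w8")
plan([(.375,-.3047,.11,17.3,39)])
E
```

```text
t 18.25 pos [ 367.2 -308.7  104.6] psi 16.53 tiltz [ 0.0385 -0.0025 -0.9993] open 60.7 F [-1.5 -0.5  0.2]
[[[1.5, 8.8, -5.1], -0.013], [[0, 0, 0], 0], [[0, 0, 0], 0], [[0, 0, 0], 0], [[0, 0, 0], 0]]
```

View pics/w8_b.png

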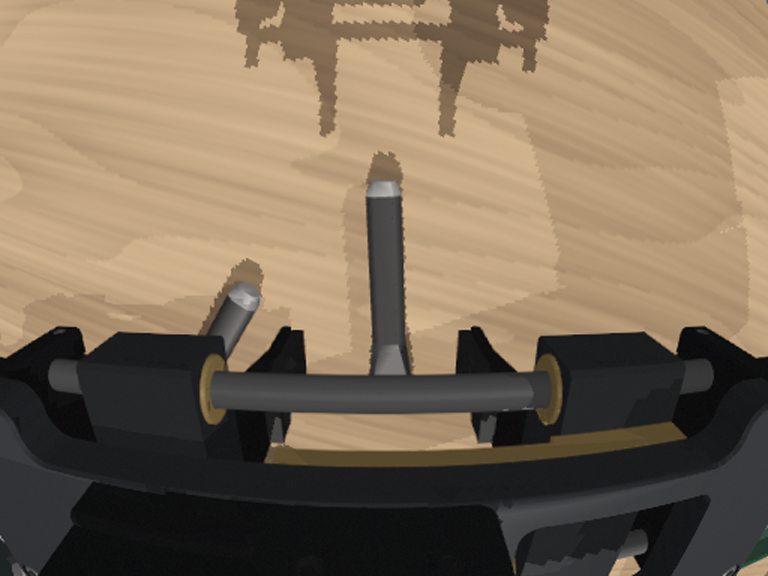

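```bash
python3 - <<'E'
from plan import *
np.set_printoptions(precision=4,suppress=True)
W=load("w8")
A=atz(W,np.array((384,188))/1.5,.01);B=atz(W,np.array((389,343))/1.5,.014);d=(B-A)/np.linalg.norm(B-A)
print(A,B,np.degrees(np.arctan2(d[1],d[0]))); g=A+.07*d; print(g)
plan([(g[0],g[1],.03,18,38),(g[0],g[1],.006,18,15)])
E
```

```text
[ 0.3149 -0.324   0.01  ] [ 0.4042 -0.2942  0.014 ] 18.474498410123736
[ 0.3812 -0.3019  0.013 ]
t 18.25 pos [ 367.2 -308.7  104.6] psi 16.53 tiltz [ 0.0385 -0.0025 -0.9993] open 60.7 F [-1.5 -0.5  0.2]
[[[1.2, 4.2, 25.0], -0.009], [[1.1, 4.2, 25.0], -0.009], [[1.1, 4.3, 25.0], -0.009], [[0.2, -0.4, 12.0], -0.0], [[0.2, -0.4, 12.0], -0.0]]
```

Request:
{"method": "send_rows", "body": {"motion": [[[1,4,25],-0.009],[[1,4,25],-0.009],[[1,4,20],-0.009],[[0,1,8],0],[[0,0,0],0]]}}

```text
time_s: 18.67
position: [0.3852, -0.2951, 0.0259]
tcp_rot: [[-0.32, 0.947, 0.038], [0.947, 0.32, -0.003], [-0.015, 0.035, -0.999]]
force: [0.9, 0.9, 0.1]
opening: 0.699
```

```bash
python3 - <<'E'
from plan import *
plan([(.3805,-.3025,.006,18,25)])
E
```

```text
t 18.67 pos [ 385.2 -295.1   25.9] psi 18.67 tiltz [ 0.038  -0.0029 -0.9993] open 60.8 F [0.9 0.9 0.1]
[[[-5.2, -7.5, 19.7], 0.012], [[0, 0, 0], 0], [[0, 0, 0], 0], [[0, 0, 0], 0], [[0, 0, 0], 0]]
```

Request:
{"method": "send_rows", "body": {"motion": [[[-4,-5,10],0.01],[[-1,-2,6],0],[[0,0,4],0],[[0,0,0],0],[[0,0,0],0]]}}

```text
time_s: 19.08
position: [0.3823, -0.301, 0.0061]
tcp_rot: [[-0.311, 0.95, 0.036], [0.95, 0.312, -0.006], [-0.017, 0.033, -0.999]]
force: [0.7, -0.4, -0.5]
opening: 0.698
```

```bash
python3 - <<'E'
from plan import *
plan([(.3805,-.3025,.006,18,25)])
E
```

```text
t 19.08 pos [ 382.3 -301.     6.1] psi 18.16 tiltz [ 0.0364 -0.0059 -0.9993] open 60.8 F [ 0.7 -0.4 -0.5]
[[[-0.8, -2.2, 0.1], 0.003], [[0, 0, 0], 0], [[0, 0, 0], 0], [[0, 0, 0], 0], [[0, 0, 0], 0]]
```

Request:
{"method": "send_rows", "body": {"motion": [[[0,0,1],0],[[0,0,0],0],[[0,0,0],0],[[0,0,0],0],[[0,0,0],0]], "gripper": 1}}

```text
time_s: 19.5
position: [0.3827, -0.3024, 0.0067]
tcp_rot: [[-0.31, 0.95, 0.039], [0.951, 0.31, -0.009], [-0.02, 0.034, -0.999]]
force: [-0.4, 0.1, 0.7]
opening: 0.41
```

Request:
{"method": "send_rows", "body": {"motion": [[[0,0,0],0],[[0,0,0],0],[[0,0,0],0],[[0,0,0],0],[[0,0,0],0]]}}

```text
time_s: 19.92
position: [0.3827, -0.3025, 0.007]
tcp_rot: [[-0.31, 0.95, 0.039], [0.951, 0.31, -0.009], [-0.021, 0.034, -0.999]]
force: [-0.5, -0.6, 0.6]
opening: 0.228
```

Request:
{"method": "send_rows", "body": {"motion": [[[0,0,0],0],[[0,0,-20],0],[[0,0,-30],0],[[0,0,-35],0],[[0,0,-25],0]]}}

```text
time_s: 20.33
position: [0.3749, -0.2972, 0.1132]
tcp_rot: [[-0.31, 0.95, 0.026], [0.951, 0.31, 0.007], [-0.002, 0.027, -1.0]]
force: [0.6, -1.3, -4.0]
opening: 0.226
```

```bash
python3 - <<'E'
from plan import *
c,s=np.cos(np.radians(19.7)),np.sin(np.radians(19.7))
def w(x,y): return (.517+c*x-s*y,.179+s*x+c*y)
x,y=w(-.004,.088); print(x,y)
plan([(.46,-.05,.125,18,39),(x,y,.11,19.7,39)])
E
```

```text
0.48356973507952067 0.260501026909767
t 20.33 pos [ 374.9 -297.2  113.2] psi 18.04 tiltz [ 0.0265  0.0068 -0.9996] open 19.7 F [ 0.6 -1.3 -4. ]
[[[29.8, 22.5, -1.1], 0.0], [[29.8, 22.5, -1.1], 0.0], [[29.8, 22.5, -1.1], 0.0], [[29.8, 22.5, -1.1], 0.0], [[29.8, 22.5, -1.1], 0.0]]
[[[29.8, 22.5, -1.1], 0.0], [[29.8, 22.5, -1.1], 0.0], [[36.0, 14.7, 2.2], -0.004], [[36.0, 14.9, 2.2], -0.004], [[35.9, 15.0, 2.2], -0.004]]
[[[35.8, 15.1, 2.2], -0.004], [[35.8, 15.3, 2.2], -0.004], [[35.7, 15.4, 2.2], -0.004], [[35.7, 15.5, 2.2], -0.004], [[35.6, 15.7, 2.2], -0.004]]
```

Request:
{"method": "send_rows", "body": {"motion": [[[30,22,-1],0],[[30,22,-1],0],[[30,22,-1],0],[[30,22,-1],0],[[30,22,-1],0]]}}

```text
time_s: 20.75
position: [0.4379, -0.1277, 0.1251]
tcp_rot: [[-0.294, 0.955, 0.039], [0.955, 0.295, -0.01], [-0.021, 0.035, -0.999]]
force: [0.4, -0.7, -4.0]
opening: 0.224
```

Request:
{"method": "send_rows", "body": {"motion": [[[30,22,-1],0],[[30,22,-1],0],[[36,15,1],-0.004],[[36,15,1],-0.004],[[36,15,1],-0.004]]}}

```text
time_s: 21.17
position: [0.4741, 0.068, 0.1225]
tcp_rot: [[-0.303, 0.952, 0.039], [0.953, 0.304, -0.01], [-0.021, 0.034, -0.999]]
force: [1.2, 0.1, -3.1]
opening: 0.226
```

```bash
python3 - <<'E'
from plan import *
plan([(.4845,.261,.11,19.7,39)])
E
```

```text
t 21.17 pos [474.1  68.  122.5] psi 17.7 tiltz [ 0.0391 -0.0101 -0.9992] open 19.7 F [ 1.2  0.1 -3.1]
[[[36.2, 13.6, 2.2], -0.007], [[36.1, 13.9, 2.2], -0.007], [[36.0, 14.1, 2.2], -0.007], [[35.9, 14.4, 2.2], -0.007], [[35.8, 14.6, 2.2], -0.007]]
```

Request:
{"method": "send_rows", "body": {"motion": [[[36,14,2],-0.007],[[36,14,2],-0.007],[[36,14,2],-0.007],[[36,14,2],-0.007],[[28,12,2],-0.007]]}}

```text
time_s: 21.58
position: [0.4799, 0.2634, 0.1078]
tcp_rot: [[-0.34, 0.94, 0.033], [0.94, 0.34, -0.011], [-0.021, 0.027, -0.999]]
force: [1.1, 0.0, -2.8]
opening: 0.226
```

Request:
{"method": "send_rows", "body": {"motion": [[[0,0,0],0],[[0,0,0],0],[[0,0,0],0],[[0,0,0],0],[[0,0,0],0]]}}

```text
time_s: 22.0
position: [0.4762, 0.2685, 0.1046]
tcp_rot: [[-0.348, 0.937, 0.028], [0.937, 0.348, -0.011], [-0.02, 0.022, -1.0]]
force: [-0.2, -0.7, -4.3]
opening: 0.222
```

```bash
python3 - <<'E'
from plan import *
shot("wrist","w9")
plan([(.4845,.261,.05,19.7,39)])
E
```

```text
t 22.05 pos [476.2 268.2 104.6] psi 20.36 tiltz [ 0.0273 -0.0108 -0.9996] open 19.3 F [ 0.6 -0.8 -3.3]
[[[-4.3, 2.0, 27.4], 0.006], [[-4.3, 2.0, 27.4], 0.006], [[0, 0, 0], 0], [[0, 0, 0], 0], [[0, 0, 0], 0]]
```

View pics/w9_b.png

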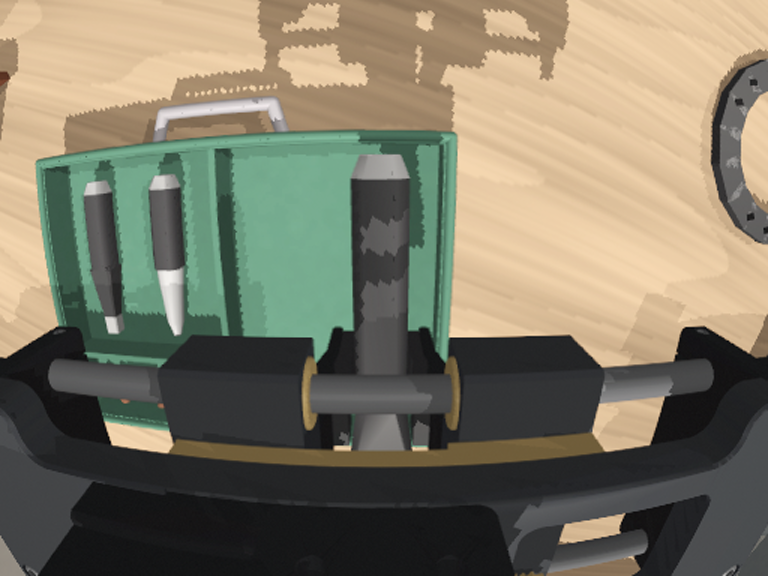

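Request:
{"method": "send_rows", "body": {"motion": [[[-6,4,15],0.006],[[-4,2,25],0.006],[[-1,0,15],0],[[0,0,5],0],[[0,0,0],0]]}}

```text
time_s: 22.47
position: [0.4907, 0.2539, 0.0453]
tcp_rot: [[-0.327, 0.944, 0.031], [0.945, 0.328, -0.01], [-0.02, 0.026, -0.999]]
force: [-0.3, -0.9, -2.8]
opening: 0.23
```

```bash
python3 - <<'E'
from plan import *
plan([(.4845,.261,.0115,19.7,39)])
E
```

```text
t 22.47 pos [490.7 253.9  45.3] psi 19.12 tiltz [ 0.0314 -0.0101 -0.9995] open 20.0 F [-0.3 -0.9 -2.8]
[[[9.4, -4.4, 33.5], -0.01], [[0, 0, 0], 0], [[0, 0, 0], 0], [[0, 0, 0], 0], [[0, 0, 0], 0]]
```

Request:
{"method": "send_rows", "body": {"motion": [[[5,-2,12],-0.005],[[1,-1,10],0],[[0,0,5],0],[[0,0,2],0],[[0,0,0],0]]}}

```text
time_s: 22.88
position: [0.4891, 0.2567, 0.0174]
tcp_rot: [[-0.328, 0.944, 0.035], [0.944, 0.329, -0.01], [-0.021, 0.03, -0.999]]
force: [0.8, 0.3, -2.1]
opening: 0.228
```

```bash
python3 - <<'E'
from plan import *
plan([(.4845,.261,.0115,19.7,39)])
E
```

```text
t 22.88 pos [489.1 256.7  17.4] psi 19.21 tiltz [ 0.0351 -0.0095 -0.9993] open 19.8 F [ 0.8  0.3 -2.1]
[[[5.7, -3.1, 5.7], -0.009], [[0, 0, 0], 0], [[0, 0, 0], 0], [[0, 0, 0], 0], [[0, 0, 0], 0]]
```

Request:
{"method": "send_rows", "body": {"motion": [[[4,-2,3],-0.005],[[1,0,2],0],[[0,0,1],0],[[0,0,1],0],[[0,0,1],0]]}}

```text
time_s: 23.3
position: [0.487, 0.2616, 0.011]
tcp_rot: [[-0.334, 0.942, 0.039], [0.942, 0.335, -0.009], [-0.021, 0.034, -0.999]]
force: [-2.5, -1.3, 9.3]
opening: 0.228
```

```bash
python3 - <<'E'
from plan import *
plan([(.4845,.261,.0115,19.7,39)])
E
```

```text
t 23.3 pos [487.  261.6  11. ] psi 19.57 tiltz [ 0.0388 -0.0086 -0.9992] open 19.8 F [-2.5 -1.3  9.3]
[[[0.2, -2.5, -0.6], -0.002], [[0, 0, 0], 0], [[0, 0, 0], 0], [[0, 0, 0], 0], [[0, 0, 0], 0]]
```

On the floor (9 N contact). Release and rise.

Request:
{"method": "send_rows", "body": {"motion": [[[0,0,0],0],[[0,0,0],0],[[0,0,0],0],[[0,0,0],0],[[0,0,0],0]], "gripper": 0.64}}

```text
time_s: 23.72
position: [0.4892, 0.2624, 0.0129]
tcp_rot: [[-0.334, 0.941, 0.044], [0.942, 0.335, -0.007], [-0.021, 0.039, -0.999]]
force: [-1.1, 0.4, 0.9]
opening: 0.356
```

Request:
{"method": "send_rows", "body": {"motion": [[[0,0,-10],0],[[0,0,-25],0],[[0,0,-30],0],[[0,0,-30],0],[[0,0,0],0]]}}

```text
time_s: 24.13
position: [0.4839, 0.2626, 0.1115]
tcp_rot: [[-0.334, 0.942, 0.04], [0.942, 0.334, -0.008], [-0.021, 0.034, -0.999]]
force: [0.9, -0.1, -0.1]
opening: 0.362
```

```bash
python3 - <<'E'
from plan import *
shot("wrist","w10")
a=np.radians(-16.8); m=np.array([.467,-.410]); g=m-.004*np.array([np.cos(a),np.sin(a)]); print(g)
plan([(.50,-.05,.13,5,39),(g[0],g[1],.12,-16.8,39)])
E
```

```text
[ 0.46317072 -0.40884387]
t 24.18 pos [483.  262.2 109.7] psi 19.54 tiltz [ 0.0371 -0.009  -0.9993] open 31.5 F [ 0.7 -0.   0.4]
[[[-33.4, -9.7, -1.9], 0.028], [[-33.6, -8.8, -1.9], 0.028], [[-33.9, -7.8, -1.9], 0.028], [[-34.1, -6.9, -1.9], 0.028], [[-34.3, -5.9, -1.9], 0.028]]
[[[-34.4, -5.0, -1.9], 0.028], [[-34.5, -4.0, -1.9], 0.028], [[-34.6, -3.0, -1.9], 0.028], [[-34.7, -2.0, -1.9], 0.028], [[-35.4, -6.8, 1.2], 0.038]]
[[[-35.6, -5.5, 1.2], 0.038], [[-35.8, -4.1, 1.2], 0.038], [[-36.0, -2.7, 1.2], 0.038], [[-36.0, -1.4, 1.2], 0.038], [[-36.1, -0.0, 1.2], 0.038]]
[[[-36.0, 1.4, 1.2], 0.038], [[-36.0, 2.7, 1.2], 0.038], [[-35.8, 4.1, 1.2], 0.038], [[-35.7, 5.5, 1.2], 0.038], [[0, 0, 0], 0]]
```

View pics/w10_b.png

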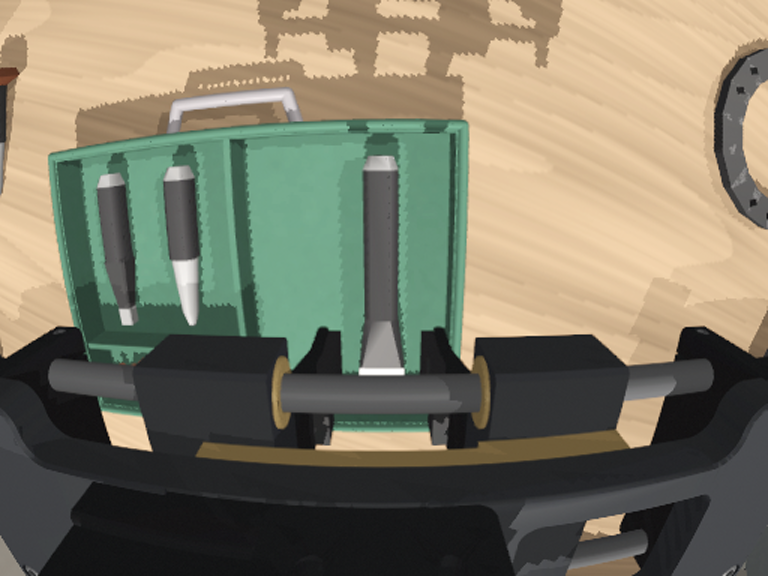

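Flat chisel lies flat in the long bay with free space beside it. On to the cape chisel.

Request:
{"method": "send_rows", "body": {"motion": [[[-33,-9,-2],0.028],[[-34,-9,-2],0.028],[[-34,-8,-2],0.028],[[-34,-7,-2],0.028],[[-34,-6,-2],0.028]], "gripper": 0.3}}

```text
time_s: 24.6
position: [0.4918, 0.0905, 0.1218]
tcp_rot: [[-0.207, 0.978, 0.04], [0.978, 0.207, -0.006], [-0.014, 0.038, -0.999]]
force: [-0.1, -0.7, 0.2]
opening: 0.642
```

Request:
{"method": "send_rows", "body": {"motion": [[[-34,-5,-2],0.028],[[-34,-4,-2],0.028],[[-35,-3,-2],0.028],[[-35,-2,-2],0.028],[[-35,-6,0],0.038]]}}

```text
time_s: 25.02
position: [0.4945, -0.0912, 0.1291]
tcp_rot: [[-0.052, 0.998, 0.035], [0.999, 0.052, -0.004], [-0.006, 0.034, -0.999]]
force: [1.4, 0.1, 0.8]
opening: 0.699
```

```bash
python3 - <<'E'
from plan import *
plan([(.463,-.4088,.12,-16.8,39)])
E
```

```text
t 25.02 pos [494.5 -91.2 129.1] psi 2.99 tiltz [ 0.0346 -0.0043 -0.9994] open 60.8 F [1.4 0.1 0.8]
[[[-35.1, -5.4, 1.0], 0.038], [[-35.2, -4.0, 1.0], 0.038], [[-35.4, -2.7, 1.0], 0.038], [[-35.4, -1.3, 1.0], 0.038], [[-35.5, 0.1, 1.0], 0.038]]
[[[-35.4, 1.4, 1.0], 0.038], [[-35.4, 2.8, 1.0], 0.038], [[-35.2, 4.1, 1.0], 0.038], [[-35.0, 5.5, 1.0], 0.038], [[0, 0, 0], 0]]
```

Request:
{"method": "send_rows", "body": {"motion": [[[-35,-5,1],0.038],[[-35,-4,1],0.038],[[-35,-3,1],0.038],[[-35,-1,1],0.038],[[-35,0,1],0.038]]}}

```text
time_s: 25.43
position: [0.4723, -0.2738, 0.1211]
tcp_rot: [[0.149, 0.988, 0.03], [0.989, -0.149, -0.0], [0.004, 0.03, -1.0]]
force: [0.7, 0.0, -0.8]
opening: 0.702
```

Request:
{"method": "send_rows", "body": {"motion": [[[-35,1,1],0.038],[[-35,3,1],0.038],[[-34,4,1],0.038],[[-20,3,1],0.03],[[0,0,0],0]]}}

```text
time_s: 25.85
position: [0.4533, -0.4106, 0.1124]
tcp_rot: [[0.305, 0.952, 0.028], [0.952, -0.305, -0.001], [0.008, 0.027, -1.0]]
force: [0.7, -1.1, 0.6]
opening: 0.698
```

```bash
python3 - <<'E'
from plan import *
shot("wrist","w11")
plan([(.463,-.4088,.12,-16.8,39)])
E
```

```text
t 25.9 pos [ 453.  -408.4  112.2] psi -17.69 tiltz [ 0.0266  0.0018 -0.9996] open 61.3 F [ 0.2 -0.6 -0.4]
[[[2.7, 9.8, -7.5], -0.015], [[0, 0, 0], 0], [[0, 0, 0], 0], [[0, 0, 0], 0], [[0, 0, 0], 0]]
```

View pics/w11_b.png

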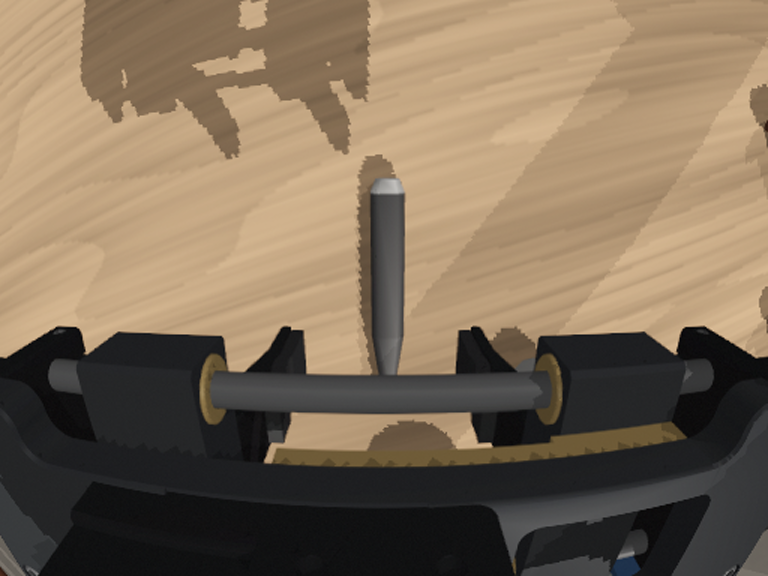

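```bash
python3 - <<'E'
from plan import *
np.set_printoptions(precision=4,suppress=True)
W=load("w11")
A=atz(W,np.array((388,186))/1.5,.01);B=atz(W,np.array((388,338))/1.5,.014);d=(B-A)/np.linalg.norm(B-A)
print(A,B,np.degrees(np.arctan2(d[1],d[0]))); g=A+.07*d; print(g)
plan([(g[0],g[1],.03,-17.5,38),(g[0],g[1],.006,-17.5,15)])
E
```

```text
[ 0.4019 -0.3878  0.01  ] [ 0.492  -0.4164  0.014 ] -17.55177981240695
[ 0.4686 -0.4089  0.013 ]
t 25.9 pos [ 453.  -408.4  112.2] psi -17.69 tiltz [ 0.0266  0.0018 -0.9996] open 61.3 F [ 0.2 -0.6 -0.4]
[[[1.1, 4.3, 27.5], -0.001], [[1.1, 4.3, 27.5], -0.001], [[1.1, 4.3, 27.5], -0.001], [[-0.1, -0.3, 12.0], -0.0], [[-0.1, -0.3, 12.0], -0.0]]
```

Request:
{"method": "send_rows", "body": {"motion": [[[1,4,27],0],[[1,4,27],0],[[0,3,18],0],[[0,0,8],0],[[0,0,0],0]]}}

```text
time_s: 26.32
position: [0.4655, -0.4025, 0.029]
tcp_rot: [[0.3, 0.954, 0.023], [0.954, -0.301, 0.009], [0.015, 0.02, -1.0]]
force: [0.2, 0.7, 0.3]
opening: 0.698
```

```bash
python3 - <<'E'
from plan import *
plan([(.4675,-.4092,.006,-17.4,25)])
E
```

```text
t 26.32 pos [ 465.5 -402.5   29. ] psi -17.5 tiltz [ 0.0233  0.0088 -0.9997] open 60.7 F [0.2 0.7 0.3]
[[[-6.2, 3.4, 23.0], -0.002], [[0, 0, 0], 0], [[0, 0, 0], 0], [[0, 0, 0], 0], [[0, 0, 0], 0]]
```

Request:
{"method": "send_rows", "body": {"motion": [[[-4,2,12],0],[[-1,1,7],0],[[0,0,4],0],[[0,0,1],0],[[0,0,0],0]]}}

```text
time_s: 26.73
position: [0.4683, -0.4057, 0.0047]
tcp_rot: [[0.297, 0.955, 0.023], [0.955, -0.297, 0.009], [0.016, 0.019, -1.0]]
force: [-0.0, -0.5, 0.4]
opening: 0.701
```

```bash
python3 - <<'E'
from plan import *
plan([(.4675,-.4092,.006,-17.4,25)])
E
```

```text
t 26.73 pos [ 468.3 -405.7    4.7] psi -17.29 tiltz [ 0.0232  0.0094 -0.9997] open 61.0 F [-0.  -0.5  0.4]
[[[-3.5, 0.3, -1.3], 0.002], [[0, 0, 0], 0], [[0, 0, 0], 0], [[0, 0, 0], 0], [[0, 0, 0], 0]]
```

Request:
{"method": "send_rows", "body": {"motion": [[[-3,0,0],0],[[0,0,0],0],[[0,0,0],0],[[0,0,0],0],[[0,0,0],0]], "gripper": 1}}

```text
time_s: 27.15
position: [0.468, -0.4105, 0.007]
tcp_rot: [[0.297, 0.954, 0.026], [0.955, -0.298, 0.006], [0.013, 0.023, -1.0]]
force: [0.2, -0.2, 0.1]
opening: 0.408
```

Request:
{"method": "send_rows", "body": {"motion": [[[0,0,0],0],[[0,0,0],0],[[0,0,0],0],[[0,0,0],0],[[0,0,0],0]]}}

```text
time_s: 27.57
position: [0.4681, -0.4107, 0.0075]
tcp_rot: [[0.297, 0.954, 0.026], [0.955, -0.298, 0.005], [0.013, 0.024, -1.0]]
force: [0.1, 0.7, -0.4]
opening: 0.225
```

Request:
{"method": "send_rows", "body": {"motion": [[[0,0,0],0],[[0,0,-20],0],[[0,0,-30],0],[[0,0,-35],0],[[0,0,-25],0]]}}

```text
time_s: 27.98
position: [0.4605, -0.4053, 0.1106]
tcp_rot: [[0.298, 0.955, 0.012], [0.954, -0.298, 0.024], [0.026, 0.004, -1.0]]
force: [0.7, -0.4, -3.7]
opening: 0.229
```

```bash
python3 - <<'E'
from plan import *
c,s=np.cos(np.radians(19.7)),np.sin(np.radians(19.7))
def w(x,y): return (.517+c*x-s*y,.179+s*x+c*y)
x,y=w(-.003,.037); print(x,y)
plan([(.50,-.05,.125,7,39),(x,y,.11,19.7,39)])
E
```

```text
0.5017030638039098 0.21282312438277615
t 27.98 pos [ 460.5 -405.3  110.6] psi -17.33 tiltz [ 0.0119  0.024  -0.9996] open 19.9 F [ 0.7 -0.4 -3.7]
[[[35.1, -6.8, -0.5], -0.042], [[35.4, -5.3, -0.5], -0.042], [[35.6, -3.8, -0.5], -0.042], [[35.7, -2.3, -0.5], -0.042], [[35.8, -0.8, -0.5], -0.042]]
[[[35.8, 0.7, -0.5], -0.042], [[35.7, 2.3, -0.5], -0.042], [[35.6, 3.8, -0.5], -0.042], [[35.4, 5.3, -0.5], -0.042], [[35.1, 6.8, -0.5], -0.042]]
[[[37.2, 4.8, 3.0], -0.032], [[37.0, 6.0, 3.0], -0.032], [[36.8, 7.1, 3.0], -0.032], [[36.6, 8.3, 3.0], -0.032], [[36.3, 9.4, 3.0], -0.032]]
[[[36.0, 10.6, 3.0], -0.032], [[35.6, 11.7, 3.0], -0.032], [[0, 0, 0], 0], [[0, 0, 0], 0], [[0, 0, 0], 0]]
```

Request:
{"method": "send_rows", "body": {"motion": [[[35,-7,-1],-0.042],[[35,-5,-1],-0.042],[[36,-4,-1],-0.042],[[36,-2,-1],-0.042],[[36,-1,-1],-0.042]]}}

```text
time_s: 28.4
position: [0.4835, -0.2353, 0.124]
tcp_rot: [[0.095, 0.995, 0.025], [0.995, -0.095, 0.005], [0.007, 0.025, -1.0]]
force: [-0.2, 0.4, -3.0]
opening: 0.228
```

Request:
{"method": "send_rows", "body": {"motion": [[[36,1,-1],-0.042],[[36,2,-1],-0.042],[[36,4,-1],-0.042],[[35,5,-1],-0.042],[[35,7,-1],-0.042]]}}

```text
time_s: 28.82
position: [0.5004, -0.0475, 0.1287]
tcp_rot: [[-0.122, 0.992, 0.019], [0.993, 0.122, 0.008], [0.006, 0.02, -1.0]]
force: [1.4, -0.0, -4.1]
opening: 0.225
```

```bash
python3 - <<'E'
from plan import *
plan([(.5017,.2128,.11,19.7,39)])
E
```

```text
t 28.82 pos [500.4 -47.5 128.7] psi 7.0 tiltz [ 0.0193  0.0084 -0.9998] open 19.6 F [ 1.4 -0.  -4.1]
[[[36.9, 4.7, 3.0], -0.032], [[36.7, 5.8, 3.0], -0.032], [[36.5, 7.0, 3.0], -0.032], [[36.3, 8.1, 3.0], -0.032], [[36.0, 9.3, 3.0], -0.032]]
[[[35.7, 10.4, 3.0], -0.032], [[35.3, 11.5, 3.0], -0.032], [[0, 0, 0], 0], [[0, 0, 0], 0], [[0, 0, 0], 0]]
```

Request:
{"method": "send_rows", "body": {"motion": [[[37,5,3],-0.032],[[37,6,3],-0.032],[[36,7,3],-0.032],[[36,8,3],-0.032],[[36,9,3],-0.032]]}}

```text
time_s: 29.23
position: [0.4991, 0.1468, 0.1137]
tcp_rot: [[-0.286, 0.958, 0.018], [0.958, 0.285, 0.008], [0.002, 0.02, -1.0]]
force: [0.7, 0.1, -3.0]
opening: 0.224
```

Request:
{"method": "send_rows", "body": {"motion": [[[34,10,2],-0.032],[[22,8,2],-0.025],[[0,0,0],0],[[0,0,0],0],[[0,0,0],0]]}}

```text
time_s: 29.65
position: [0.4946, 0.2164, 0.107]
tcp_rot: [[-0.353, 0.935, 0.012], [0.935, 0.353, 0.009], [0.004, 0.014, -1.0]]
force: [0.4, -0.5, -4.1]
opening: 0.227
```

```bash
python3 - <<'E'
from plan import *
shot("wrist","w12")
plan([(.5017,.2128,.05,19.7,39)])
E
```

```text
t 29.7 pos [494.6 215.9 106.9] psi 20.64 tiltz [ 0.0117  0.0088 -0.9999] open 19.8 F [-0.5 -0.4 -3.4]
[[[-2.8, 2.4, 28.5], 0.008], [[-2.8, 2.4, 28.5], 0.008], [[0, 0, 0], 0], [[0, 0, 0], 0], [[0, 0, 0], 0]]
```

View pics/w12_b.png

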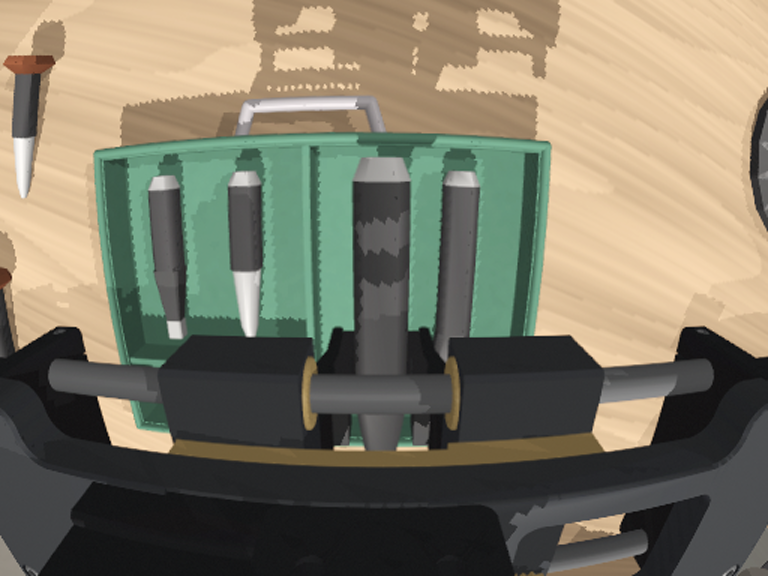

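Request:
{"method": "send_rows", "body": {"motion": [[[-3,3,20],0.006],[[-1,1,25],0.006],[[0,0,12],0],[[0,0,4],0],[[0,0,0],0]]}}

```text
time_s: 30.12
position: [0.5032, 0.2074, 0.0453]
tcp_rot: [[-0.331, 0.943, 0.015], [0.943, 0.331, 0.008], [0.003, 0.016, -1.0]]
force: [-0.2, 0.4, -3.8]
opening: 0.226
```

```bash
python3 - <<'E'
from plan import *
c,s=np.cos(np.radians(19.7)),np.sin(np.radians(19.7))
p=bot.read_state()["position"]; d=p[:2]-[.517,.179]; print("loc",c*d[0]+s*d[1],-s*d[0]+c*d[1])
plan([(.5017,.2128,.012,19.7,39)])
E
```

```text
loc -0.0034334473949159915 0.03136692006300222
t 30.12 pos [503.2 207.4  45.3] psi 19.35 tiltz [ 0.0146  0.008  -0.9999] open 19.7 F [-0.2  0.4 -3.8]
[[[5.5, -0.2, 33.3], -0.006], [[0, 0, 0], 0], [[0, 0, 0], 0], [[0, 0, 0], 0], [[0, 0, 0], 0]]
```

Request:
{"method": "send_rows", "body": {"motion": [[[4,0,10],0],[[1,0,10],0],[[0,0,6],0],[[0,0,3],0],[[0,0,0],0]]}}

```text
time_s: 30.53
position: [0.5039, 0.2108, 0.0156]
tcp_rot: [[-0.328, 0.945, 0.018], [0.945, 0.328, 0.008], [0.002, 0.02, -1.0]]
force: [0.6, -0.1, -3.6]
opening: 0.227
```

```bash
python3 - <<'E'
from plan import *
c,s=np.cos(np.radians(19.7)),np.sin(np.radians(19.7))
p=bot.read_state()["position"]; d=p[:2]-[.517,.179]; print("loc",c*d[0]+s*d[1],-s*d[0]+c*d[1])
plan([(.5017,.2128,.012,19.7,39)])
E
```

```text
loc -0.0016386414069738675 0.0343371149201518
t 30.53 pos [503.9 210.8  15.6] psi 19.12 tiltz [ 0.018   0.0084 -0.9998] open 19.7 F [ 0.6 -0.1 -3.6]
[[[2.6, -1.5, 3.6], -0.01], [[0, 0, 0], 0], [[0, 0, 0], 0], [[0, 0, 0], 0], [[0, 0, 0], 0]]
```

Request:
{"method": "send_rows", "body": {"motion": [[[2,-1,2],-0.005],[[0,0,2],0],[[0,0,1],0],[[0,0,1],0],[[0,0,1],0]]}}

```text
time_s: 30.95
position: [0.5027, 0.2127, 0.0115]
tcp_rot: [[-0.335, 0.942, 0.02], [0.942, 0.335, 0.008], [0.001, 0.022, -1.0]]
force: [-1.4, -0.9, 3.5]
opening: 0.225
```

```bash
python3 - <<'E'
from plan import *
c,s=np.cos(np.radians(19.7)),np.sin(np.radians(19.7))
p=bot.read_state()["position"]; d=p[:2]-[.517,.179]; print("loc",c*d[0]+s*d[1],-s*d[0]+c*d[1])
plan([(.5017,.2128,.012,19.7,39)])
E
```

```text
loc -0.0020535939877756246 0.036578028497243224
t 30.95 pos [502.7 212.7  11.5] psi 19.56 tiltz [ 0.0202  0.0079 -0.9998] open 19.6 F [-1.4 -0.9  3.5]
[[[0.4, -0.9, -0.6], -0.002], [[0, 0, 0], 0], [[0, 0, 0], 0], [[0, 0, 0], 0], [[0, 0, 0], 0]]
```

Request:
{"method": "send_rows", "body": {"motion": [[[0,0,0],0],[[0,0,0],0],[[0,0,0],0],[[0,0,0],0],[[0,0,0],0]], "gripper": 0.64}}

```text
time_s: 31.37
position: [0.5051, 0.2137, 0.0133]
tcp_rot: [[-0.335, 0.942, 0.026], [0.942, 0.335, 0.009], [-0.0, 0.028, -1.0]]
force: [-0.2, -0.7, -0.2]
opening: 0.348
```

Request:
{"method": "send_rows", "body": {"motion": [[[0,0,-10],0],[[0,0,-25],0],[[0,0,-35],0],[[0,0,-35],0],[[0,0,-30],0]]}}

```text
time_s: 31.78
position: [0.4969, 0.2113, 0.1475]
tcp_rot: [[-0.335, 0.942, 0.009], [0.942, 0.335, 0.006], [0.003, 0.011, -1.0]]
force: [0.5, 0.8, -0.0]
opening: 0.36
```

Request:
{"method": "send_rows", "body": {"motion": [[[0,0,-30],0],[[0,0,-30],0],[[0,-10,-20],0],[[0,0,0],0],[[0,0,0],0]]}}

```text
time_s: 32.2
position: [0.4892, 0.2081, 0.2424]
tcp_rot: [[-0.335, 0.942, 0.027], [0.942, 0.335, 0.01], [-0.0, 0.029, -1.0]]
force: [-0.7, -0.4, -0.2]
opening: 0.364
```

```bash
python3 - <<'E'
from plan import *
shot("wrist","w13");shot("top","t13");shot("side","s13")
plan([(.5017,.2128,.2,19.7,39)])
E
```

```text
t 32.35 pos [488.2 207.9 240. ] psi 19.58 tiltz [ 0.0223  0.0086 -0.9997] open 31.5 F [-0.9 -0.5 -0.5]
[[[0.0, 6.7, 20.2], -0.001], [[0.0, 6.7, 20.2], -0.001], [[0, 0, 0], 0], [[0, 0, 0], 0], [[0, 0, 0], 0]]
```

View pics/w13_b.png

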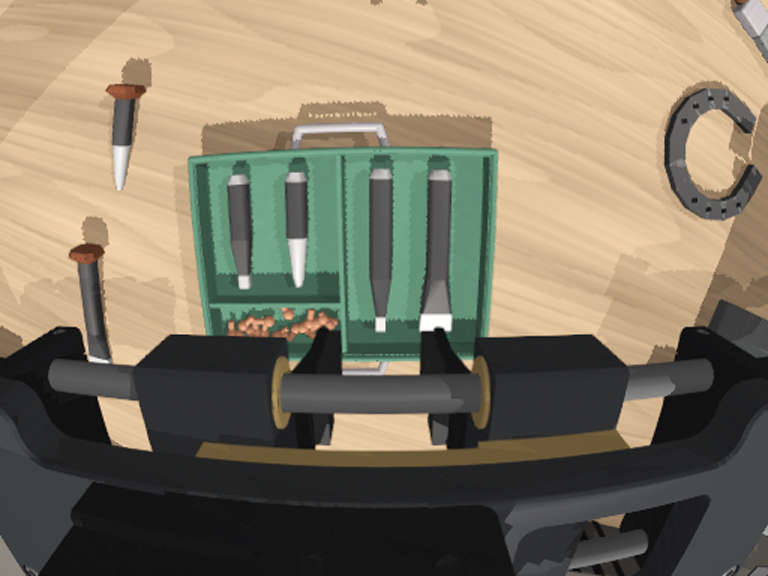

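View pics/s13_b.png

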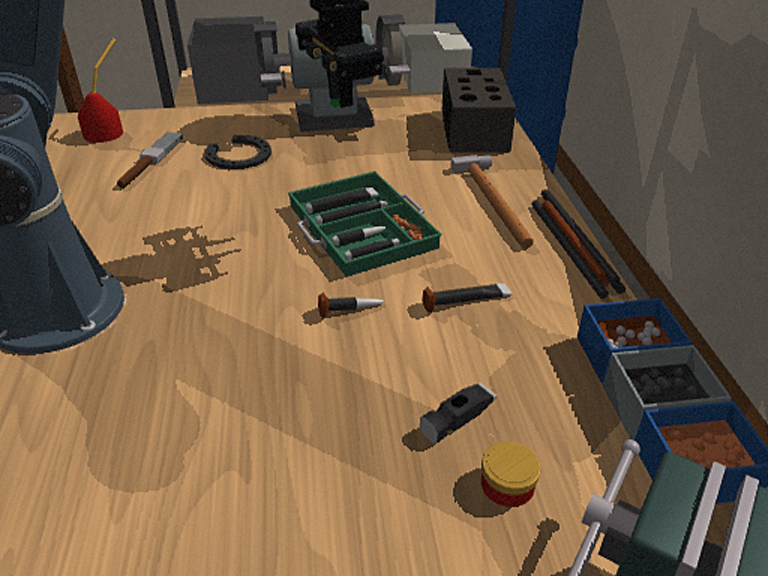

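View pics/t13_b.png

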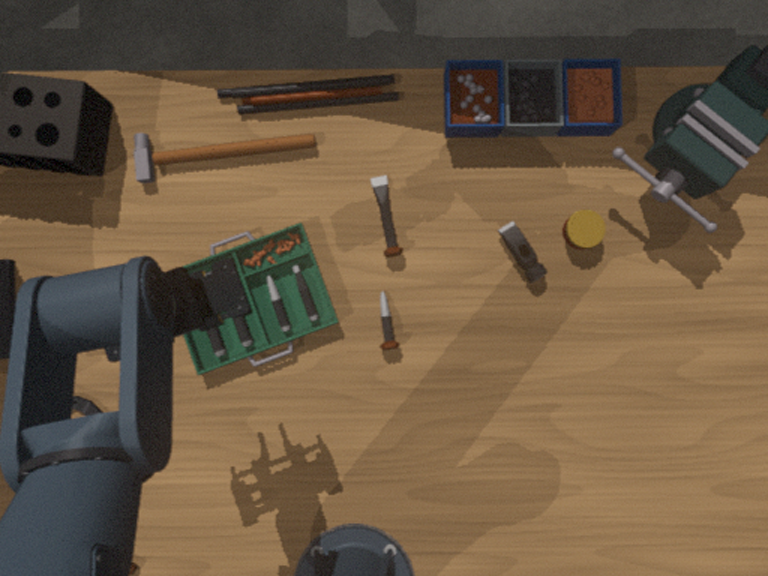

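```bash
python3 - <<'E'
from plan import *
W=load("w13");c,s=np.cos(np.radians(19.7)),np.sin(np.radians(19.7))
for n,a,b in (("sq",(239,178),(244,284)),("rd",(296,176),(298,282)),("cape",(381,175),(380,325)),("flat",(439,174),(435,322))):
    m=(atz(W,np.array(a)/1.5,.014)+atz(W,np.array(b)/1.5,.014))/2; d=m[:2]-[.517,.179]; print(n,((c*d[0]+s*d[1])*1000).round(1),((-s*d[0]+c*d[1])*1000).round(1))
bot.hand_in()
E
```

```text
sq -22.1 -90.3
rd -22.8 -37.8
cape -1.3 36.9
flat -3.3 88.0
the job is handed in; nothing more can be done
```

All four sound tools are in the tray and I handed the job in after about 32 s of the 104 s allowed. I set each tool down at floor height before letting go. The hand-in gave no verdict.

**Chisels:** in the tray's own frame, the cape chisel measured about (-1, 37) mm and the flat chisel (-3, 88) mm. Both are within the limits for the long bay.

**Punches:** the square punch measured about (-22, -90) mm and the round punch (-23, -38) mm. Both are within the limits for the short bay.

**Flatness:** in the last wrist and side pictures all four lie flat, side by side and apart, with the gripper clear above them. This rests on the pictures and on the gripper heights at release. I did not triangulate the tools' heights once they were in the tray.

**Left alone:** both mushroomed tools, the hammer head and the grease tin show at the same pixels as in the first top and side pictures. I saw no sign that any was touched.

**Checks that disagreed:**
- Two-view heights before grasping scattered from 3 to 24 mm, against the 9–10 mm stated. I gripped at the stated height; the closed gripper read 17.5–20 mm each time, which matches the shanks.
- Two clicked tray corners were bad (one hidden, one on the lower edge). I dropped the hidden one from the tray fit. The other stayed in and shifted it little; two later corner readings agreed to about 2 mm.
- The tool drifted up to about 3 degrees off vertical during moves, and I left it that way.

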